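Stack a two-lens optical set in its holder

TASK

Load the lens set into the holder with the blue foot, in build order from the bottom up: first the green glass blank, then the black spacer ring, then the amber glass blank and last the brass retaining ring, each lying flat between the four posts on the one before. Lower the glass blanks into place rather than dropping them, put nothing in the holder with the yellow foot, and leave the red glass blank and the black-and-grey block where they are.

Things in the scene. Friction and masses are not known exactly. Their poses are not given: they have to be found in the camera images.
- blue_holder_seat (a point): Fixed lens holder: blue foot 80x80x8 mm, round 40 mm seat, its top 16 mm above the bench, four steel posts, 9 mm diameter, at (+-22.6, +-22.6) mm, tips tapered over 8 mm, ending 46 mm above the seat. 2.5 mm free all round a 50 mm disc; 36 mm gaps between posts on the +-x and +-y sides let fingers pass. Point: centre of the seat's top; x, y square to the foot's sides (quarter turns alike), z up.
- yellow_holder_seat (a point): Fixed lens holder just like the blue-footed one, but with a yellow foot 80x80x8 mm; posts end 62 mm above the bench; stays empty. A fixed open orange box, 75 mm high with raised flaps to about 120 mm, stands between the holders and the stone plate. Point: centre of the seat's top, 16 mm above the bench; x, y square to the foot's sides, z up.
- green_blank_mid (a point): Green tinted glass blank, a plain solid disc, 50 mm diameter, 12 mm thick; lies flat on the grey stone plate (top 60 mm above the bench) at the start; this point is its centre, 6 mm above its underside; z along its axis; round, so its yaw does not matter
- spacer_mid (a point): Black plastic spacer ring with a 40 mm hole, 50 mm diameter, 12 mm thick; lies flat on the grey stone plate (top 60 mm above the bench) at the start; this point is its centre, 6 mm above its underside; z along its axis; round, so its yaw does not matter
- amber_blank_mid (a point): Amber (orange) tinted glass blank, a plain solid disc, 50 mm diameter, 12 mm thick; lies flat on the grey stone plate (top 60 mm above the bench) at the start; this point is its centre, 6 mm above its underside; z along its axis; round, so its yaw does not matter
- retaining_ring_mid (a point): Brass retaining ring with a 32 mm hole and two dark slots in its top, 50 mm diameter, 12 mm thick; lies flat on the grey stone plate (top 60 mm above the bench) at the start; this point is its centre, 6 mm above its underside; z along its axis; round, so its yaw does not matter
- red_blank_mid (a point): Red tinted glass blank, a plain solid disc that is not needed, 50 mm diameter, 12 mm thick; lies flat on the grey stone plate (top 60 mm above the bench) at the start; this point is its centre, 6 mm above its underside; z along its axis; round, so its yaw does not matter
- black_block_mid (a point): Rectangular block, dark with a light grey top, 42x72x49 mm, standing on the grey stone plate, not needed; this point is its centre, 24.5 mm above its underside, z up.
Mind the look-alikes: they are no part of the job. Leave any purple look-alike of the part that bears amber_blank_mid alone.

How it is judged:
By the outcome, as a careful person would: the job done as asked, in the order asked, and still so for the second after the job is handed in, with the robot touching nothing.
It also fails if it takes over 128 s, if anything falls off the work surface, if the arm or the gripper's body presses on something with over 40 N, if the wrist force passes 120 N, or if a joint passes its speed limit or range.

ROBOT

A 6-joint arm with a two-finger parallel gripper is mounted at the origin on the work surface; the furniture and walls round the work are solid. World frame = base frame: x ahead of the robot, y to its left, z up, the work surface at z = 0. Lengths are in m, angles in degrees, forces in N, time in s.
With the tool pointing down it reaches from about 0.35 to 0.875 m from the base axis. Payload 4.2 kg.
Tool frame: the origin (TCP) lies on the centre line of the jaws, within the pads' length; the fingertips stand 25 mm ahead of it and the grasp point (between the pads) lies 6 mm ahead of it (r.finger_overhang is the z of the fingertips in the tool frame, in m); z points along the fingers, x is the direction in which the jaws open and shut, and the axes are right-handed (so a half turn about z gives the same grasp; the last joint's range is limited). The gripper opens to 87 mm and grips with 3 to 60 N. Pads are 19 mm wide; open, the fingers measure 117 mm over their backs; the gripper's body (75 mm by 190 mm) begins 51 mm behind the grasp point.
Start: joints at [80.821, 22.042, 0.453, 0, -68.411, -14.817], TCP at [0.254, 0.571, 0.211] pointing down, gripper open.
Joint ranges: [-179.83, 179.83], [-69.29, 118.12], [-61.27, 80.66], [-181.25, 117.63], [-171.15, -9.14], [-177.46, 177.46]. Speed limits (degrees/s): [159.86, 159.86, 180, 180, 180, 180].

INTERFACE

Orientations are given as [roll, pitch, yaw] about the fixed x, y, z axes, in that order (R = Rz(yaw) Ry(pitch) Rx(roll)).
In Python, from station import r gives the robot as it stands.
- The arm moves only by the tool send_rows, never from a script. Its argument "targets" is a list that holds one entry, the list of rows, each a list of 7 numbers: the gripper command: -1 is fully open, 1 is shut, values between are in proportion, then the shift along the world's x, y, z in m, then the turn, a rotation vector about the world's x, y, z in rad. A call has 1 to 10 rows; each row is the pose to reach, as a shift and turn from the pose measured when the call began; what a row does not reach only later rows make up. A row lasts 1/8 s, in which the tool goes at most 62.5 mm and 10.7 degrees, less where a joint would pass 70% of its speed; a pose out of reach is approached as far as the arm can. A call with a gripper value outside its range is refused whole. The fingers move at their own pace and stop on an object; the grip force is fixed at half the most. Time passes only in rows, so rows that repeat a pose let the fingers close. It gives the time, the measured TCP pose, the force and the opening at its end, in the units of the state.
- r.read_state(): the state, without advancing time (a new reading comes with each control period).
- r.capture(name): name is "scene" or "top"; returns a dict with "pixels" (384x512x3 uint8, blue, green, red), "z_map" (384x512 float32, m along the optical axis (not along the pixel's ray), 0 where there is no reading), "fx", "fy", "cx", "cy" (pixels), "k1" (the pictures are not rectified: a ray, as slopes to the right and down, at radius r is drawn at 1 + k1 r^2 times it, then the intrinsics apply), "R" (3x3) and "t" (3): a world point X has camera coordinates R X + t. Camera axes: x right, y down, z forward; pixel columns grow to the right and rows downward; lengths in m; the calibration is good to about 2 mm. A picture is of the moment at which its call begins.
- r.hand_in(): hands the job in, once; it reports no verdict.
The state is a dict: "time": time; "joints": joint angles; "qvel": joint speeds; "tau": joint torques, N m; "position": TCP position; "tcp_rot": TCP orientation; "force": force on the tool from outside, world axes, zero at the start; "moment": the same for the moment, N m; "gripper_width": opening from 0.0 (shut) to 1.0 (fully open).
Only numpy, scipy, OpenCV 4.12 (cv2) and the standard library are available. Lean on these libraries where they do the work, as an engineer would, in place of code of your own. Each camera call takes 0.05 s, during which the arm holds its last target. There are 200 camera calls.

## Working session

There is one attempt and no reset: what is moved stays moved. The work goes in short steps, Python scripts to look and compute and a tool call to move; the robot and the scene stay as the last step left them, time stands still between calls to the robot, and variables do not carry over. Pictures are saved under pics/ and viewed, about 12 in all and at most 16, crops included, and the job is handed in when it is done.

Besides the shell and the picture viewer there is one more tool, called after "Emit:" by a JSON object that holds its "fn" and its "kwargs", one argument or row to a line. send_rows: Moves the arm, as the interface text tells. Its arguments: {"type":"object","properties":{"targets":{"type":"array","items":{"type":"array","items":{"type":"array","items":{"type":"number"}}}}},"required":["targets"]}

```bash
mkdir -p pics; ls
cat > h.py <<'E'
import numpy as np, cv2
from station import r
def cap(n,f=None):
    c=r.capture(n)
    if f: cv2.imwrite('pics/'+f,c['pixels'])
    return c
def K(c): return np.array([[c['fx'],0,c['cx']],[0,c['fy'],c['cy']],[0,0,1.]]),np.array([c['k1'],0,0,0,0.])
def plane(c,uv,z):
    k,d=K(c); R=np.array(c['R']);t=np.array(c['t'])
    p=cv2.undistortPoints(np.float64(uv).reshape(-1,1,2),k,d,None,None)[:,0]
    ray=np.c_[p,np.ones(len(p))]@R; o=-R.T@t
    return o+ray*((z-o[2])/ray[:,2])[:,None]
def cloud(c):
    h,w=c['z_map'].shape; k,d=K(c)
    uv=np.stack(np.meshgrid(np.arange(w),np.arange(h)),-1).reshape(-1,1,2).astype(float)
    p=cv2.undistortPoints(uv,k,d,None,None)[:,0]
    z=c['z_map'].reshape(-1,1)
    P=(np.c_[p,np.ones(len(p))]*z-np.array(c['t']))@np.array(c['R'])
    P[z[:,0]==0]=np.nan
    return P.reshape(h,w,3)
E
python3 - <<'E'
from h import *
for n in('scene','top'):
    c=cap(n,n+'0.png'); R=np.array(c['R']);print(n,c['fx'],c['k1'],-R.T@np.array(c['t']),R[2])
print(r.read_state())
E
```

```text
pics
scene 353.39278891212274 0.026201399915933784 [0.11851307 0.69258415 1.08874449] [ 0.34249328 -0.56439071 -0.75110684]
top 404.48570533235556 0.03973105140439086 [ 0.37408548 -0.02217919  1.25703234] [ 0.17295069 -0.00656735 -0.98490859]
{'time': 0.1, 'joints': array([ 8.08215309e+01,  2.20880828e+01,  3.87153845e-01, -2.56658565e-02,
       -6.84099527e+01, -1.48176166e+01]), 'qvel': array([-0.08711411, -0.16954226,  0.16344672,  0.10234126,  0.06143832,
       -0.00138477]), 'tau': array([-6.12999957e-04, -3.91687489e+01,  1.87936360e+01,  4.23196346e+00,
        1.34963938e-02, -7.75862190e-05]), 'position': array([0.25391669, 0.57048527, 0.20964679]), 'tcp_rot': array([-1.79994696e+02, -1.13294853e-01, -1.14005558e+02]), 'force': array([ 1.04317234,  0.44461019, -0.83121841]), 'moment': array([-0.00328365, -0.01182765, -0.01551299]), 'gripper_width': 1.0034291403767304}
```

View pics/scene0.png

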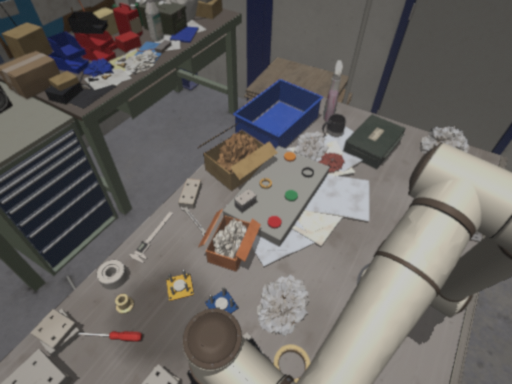

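View pics/top0.png

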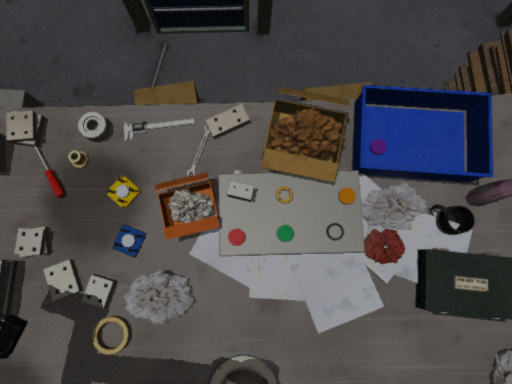

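The top view shows the stone plate with a red disc at (236,237), green at (285,233), black ring (335,231), brass ring (284,195), amber (347,196) and the block at (240,188). The purple look-alike is in the blue bin at (378,147). The blue holder is at (129,241) and the yellow one at (123,192). Next I take close crops and measure.

Run:
```python
from h import *
seeds={'top':dict(red=(236,237),green=(285,233),black=(335,231),brass=(284,195),amber=(347,196)),
'scene':dict(red=(274,222),green=(291,196),black=(307,172),brass=(265,184),amber=(290,156))}
for n in seeds:
    c=cap(n); im=c['pixels']; 
    a,b=(im[160:270,80:380],im[140:330,140:340])[n=='scene'],None
    cv2.imwrite(f'pics/{n}c.png',cv2.resize(a,None,fx=(2.6,4)[n=='scene']*1.0 if n=='top' else 3,fy=2.6 if n=='top' else 3,interpolation=cv2.INTER_CUBIC))
    P=cloud(c)
    lab=cv2.cvtColor(im,cv2.COLOR_BGR2LAB).astype(float)
    for k,(u,v) in seeds[n].items():
        w=13
        s=lab[v-w:v+w+1,u-w:u+w+1]; bg=np.median(s.reshape(-1,3),0)
        m=(np.linalg.norm(s-bg,axis=2)>22).astype(np.uint8)
        cs,_=cv2.findContours(m,cv2.RETR_EXTERNAL,cv2.CHAIN_APPROX_NONE)
        q=max(cs,key=cv2.contourArea); e=cv2.fitEllipse(q)
        uv=np.array(e[0])+[u-w,v-w]
        pz=P[int(uv[1]),int(uv[0])]
        print(n,k,uv.round(1),np.round(e[1],1),plane(c,[uv],.071)[0].round(4),pz.round(4))
    if n=='top':
        for nm,(u,v) in dict(blue=(129,241),yellow=(123,192)).items(): print(nm,P[v-4:v+5:2,u-4:u+5:2].reshape(-1,3).mean(0),plane(c,[(u,v)],.016))
        # box & plate heights
        Z=P[...,2]; print('box max z',np.nanpercentile(Z[172:240,155:222],[50,90,99,100]))
```

```text
top red [236.4 236.9] [16.5 17.5] [0.4394 0.007  0.071 ] [0.4417 0.008  0.0755]
top green [284.7 233.1] [16.4 17.1] [ 0.4464 -0.1341  0.071 ] [ 0.4464 -0.1319  0.0734]
top black [334.7 231.3] [17.1 17.9] [ 0.4475 -0.2799  0.071 ] [ 0.449  -0.2805  0.0596]
top brass [284.1 194.8] [16.1 16.7] [ 0.5595 -0.1374  0.071 ] [ 0.5635 -0.1384  0.0599]
top amber [346.5 195.9] [16.3 16.9] [ 0.5507 -0.3218  0.071 ] [ 0.5529 -0.3196  0.0749]
blue [0.44002522 0.33412203 0.01567212] [[0.43999528 0.33403082 0.016     ]]
yellow [0.59115281 0.35565145 0.01682286] [[0.59128491 0.35590925 0.016     ]]
box max z [0.06220855 0.10260186 0.1112756  0.11726083]
scene red [274.  221.9] [12.6 14.5] [0.436  0.0132 0.071 ] [0.4381 0.0094 0.0708]
scene green [290.7 195.6] [11.1 13.2] [ 0.443  -0.1279  0.071 ] [ 0.4479 -0.1325  0.0668]
scene black [307.2 172. ] [10.6 12.8] [ 0.4447 -0.2741  0.071 ] [ 0.4519 -0.2905  0.0586]
scene brass [265.3 183.6] [ 9.6 12. ] [ 0.5554 -0.1297  0.071 ] [ 0.5631 -0.1413  0.0592]
scene amber [287.4 150.6] [17.3 21. ] [ 0.5718 -0.3438  0.071 ] [ 0.5792 -0.3557  0.0618]
```

View pics/topc.png

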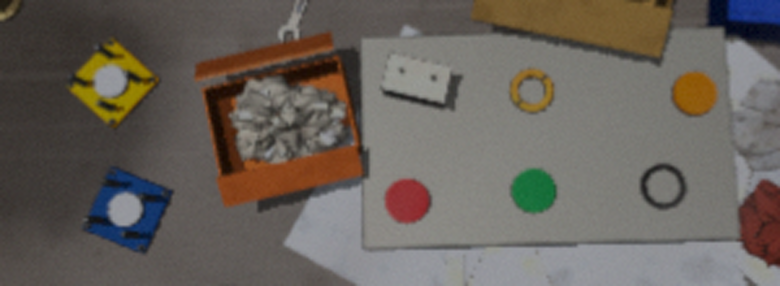

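View pics/scenec.png

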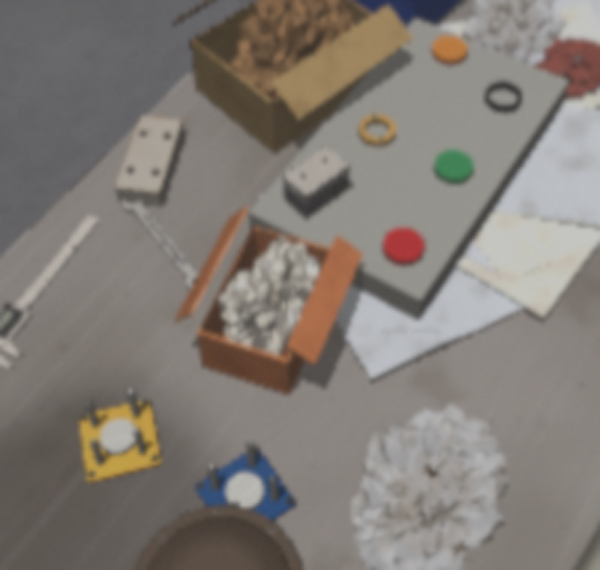

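The crops match the descriptions. What could be mistaken for a target:
- **Red disc** at (236,237): not needed.
- **Purple disc** in the bin at (378,147): look-alike.
- **Brass ring** at (78,158), **white ring** at (93,126) and **yellow ring** at (111,335): loose parts off the plate.

My choices are the green, black, brass and amber parts on the plate. I'll refine them with mid-height silhouettes and then measure the holders and obstacles.

```bash
cat > meas.py <<'E'
from h import *
S={'top':dict(red=(236,237),green=(285,233),black=(335,231),brass=(284,195),amber=(347,196)),
'scene':dict(red=(274,222),green=(291,196),black=(307,172),brass=(265,184),amber=(290,156))}
def ell(im,u,v,z=None,w=12,f=6):
    s=cv2.resize(im[v-w:v+w+1,u-w:u+w+1],None,fx=f,fy=f,interpolation=cv2.INTER_CUBIC)
    lab=cv2.cvtColor(s,cv2.COLOR_BGR2LAB).astype(np.float32)
    bg=np.median(np.r_[lab[:6].reshape(-1,3),lab[:,:6].reshape(-1,3),lab[:,-6:].reshape(-1,3)],0)
    d=np.linalg.norm((lab-bg)*[.6,1.3,1.3],axis=2)
    m=(d>.45*np.percentile(d,97)).astype(np.uint8)
    cs,_=cv2.findContours(m,cv2.RETR_EXTERNAL,cv2.CHAIN_APPROX_NONE)
    ctr=np.array([s.shape[1],s.shape[0]])/2
    cs=[q for q in cs if len(q)>60]
    q=min(cs,key=lambda q:np.linalg.norm(q.mean((0,1))-ctr))
    e=cv2.fitEllipse(cv2.convexHull(q))
    return (np.array(e[0])+.5)/f-.5+[u-w,v-w],np.array(e[1])/f
E
python3 - <<'E'
from meas import *
for n in S:
    c=cap(n); im=c['pixels'];P=cloud(c);Z=P[...,2]
    for k,(u,v) in S[n].items():
        uv,ax=ell(im,u,v); print(n,k,uv.round(1),ax.round(1),plane(c,[uv],.066)[0].round(4))
    hsv=cv2.cvtColor(im,cv2.COLOR_BGR2HSV)
    reg=dict(top=(slice(215,265),slice(105,152)),scene=(slice(285,318),slice(200,242)))[n]
    h=hsv[reg]; m=((h[...,0]>98)&(h[...,0]<125)&(h[...,1]>110)).astype(np.uint8)
    uv=np.argwhere(m)[:,::-1]+[reg[1].start,reg[0].start]
    w=plane(c,uv,.008); rc=cv2.minAreaRect((w[:,:2]*1000).astype(np.float32)); print(n,'blue foot',rc)
    sm=((h[...,1]<60)&(h[...,2]>120)).astype(np.uint8)
    cs,_=cv2.findContours(sm,cv2.RETR_EXTERNAL,cv2.CHAIN_APPROX_NONE); q=max(cs,key=len)
    e=cv2.fitEllipse(q); print('seat',e, plane(c,[np.array(e[0])+[reg[1].start,reg[0].start]],.015)[0])
    if n=='top':
        B=P[165:245,150:225].reshape(-1,3); B=B[B[:,2]>.07]; print('box tall x,y range',np.nanpercentile(B,[0.5,99.5],axis=0))
        W=P[85:185,255:360].reshape(-1,3); W=W[W[:,2]>.085]; print('wood',np.nanpercentile(W,[.5,99.5],axis=0))
        F=P[365:384,200:290].reshape(-1,3)
E
```

```text
top red [236.3 236.8] [17.1 17.7] [0.4399 0.0073 0.066 ]
top green [284.9 232.9] [17.1 17.5] [ 0.447  -0.1353  0.066 ]
top black [334.7 231.2] [17.5 18. ] [ 0.4479 -0.281   0.066 ]
top brass [284.2 194.5] [16.8 17.2] [ 0.5611 -0.1383  0.066 ]
top amber [346.7 195.6] [16.8 17.2] [ 0.5525 -0.3238  0.066 ]
top blue foot ((442.748779296875, 337.6099853515625), (79.31312561035156, 78.80119323730469), 66.73358917236328)
seat ((22.534046173095703, 25.123369216918945), (11.508163452148438, 12.217793464660645), 19.40105628967285) [0.4428316  0.33879779 0.015     ]
box tall x,y range [[0.4434757  0.0606391  0.07031573]
 [0.62559142 0.23615473 0.11338493]]
wood [[ 0.59561129 -0.33036308  0.0855318 ]
 [ 0.87646428 -0.07648474  0.15663313]]
scene red [274.1 221.6] [12.6 14. ] [0.438  0.0084 0.066 ]
scene green [290.8 195.3] [11.7 13.4] [ 0.445  -0.1333  0.066 ]
scene black [307.3 172. ] [10.9 13. ] [ 0.446  -0.2791  0.066 ]
scene brass [265.3 183.1] [11.4 13.1] [ 0.5588 -0.1361  0.066 ]
scene amber [289.4 156.2] [ 9.6 11.8] [ 0.5505 -0.3228  0.066 ]
scene blue foot ((438.9628601074219, 341.1607666015625), (74.9476318359375, 74.95742797851562), 65.94660949707031)
seat ((23.71673583984375, 16.648174285888672), (37.49356460571289, 38.541046142578125), 85.03598022460938) [0.435597  0.3310864 0.015    ]
```

Run:
```python
from h import *
c=cap('top');P=cloud(c).reshape(-1,3);P=P[~np.isnan(P[:,0])]
T=dict(green=(.446,-.1345),black=(.447,-.280),brass=(.560,-.1375),amber=(.5515,-.323),holder=(.4425,.338))
for k,(x,y) in T.items():
    for yaw in range(-90,90,15):
        a=np.radians(yaw if k!='holder' else -23.5); d=P[:,:2]-[x,y]; A=d@[np.cos(a),np.sin(a)]; B=d@[-np.sin(a),np.cos(a)]
        f=lambda l,w,lo=0: P[(abs(A)<l)&(abs(B)<w)&(abs(A)>lo),2].max()
        print(k,round(np.degrees(a)),'along %.3f across %.3f fingers %.3f'%(f(.105,.048),f(.048,.105),f(.064,.015,.033)))
        if k=='holder':break
```

```text
green -90 along 0.079 across 0.079 fingers 0.067
green -75 along 0.079 across 0.079 fingers 0.067
green -60 along 0.079 across 0.079 fingers 0.066
green -45 along 0.079 across 0.079 fingers 0.068
green -30 along 0.079 across 0.079 fingers 0.068
green -15 along 0.079 across 0.079 fingers 0.068
green 0 along 0.079 across 0.079 fingers 0.066
green 15 along 0.079 across 0.079 fingers 0.067
green 30 along 0.079 across 0.079 fingers 0.068
green 45 along 0.079 across 0.079 fingers 0.068
green 60 along 0.079 across 0.079 fingers 0.068
green 75 along 0.079 across 0.079 fingers 0.068
black -90 along 0.077 across 0.079 fingers 0.066
black -75 along 0.077 across 0.077 fingers 0.066
black -60 along 0.077 across 0.077 fingers 0.068
black -45 along 0.079 across 0.077 fingers 0.068
black -30 along 0.079 across 0.077 fingers 0.067
black -15 along 0.079 across 0.077 fingers 0.066
black 0 along 0.079 across 0.077 fingers 0.066
black 15 along 0.077 across 0.077 fingers 0.066
black 30 along 0.077 across 0.077 fingers 0.066
black 45 along 0.077 across 0.079 fingers 0.067
black 60 along 0.077 across 0.079 
[... 573 characters left out ...]
s 0.140 fingers 0.068
brass 75 along 0.114 across 0.140 fingers 0.068
amber -90 along 0.119 across 0.140 fingers 0.066
amber -75 along 0.129 across 0.141 fingers 0.067
amber -60 along 0.129 across 0.140 fingers 0.067
amber -45 along 0.129 across 0.141 fingers 0.067
amber -30 along 0.129 across 0.141 fingers 0.067
amber -15 along 0.128 across 0.127 fingers 0.067
amber 0 along 0.140 across 0.119 fingers 0.067
amber 15 along 0.141 across 0.129 fingers 0.067
amber 30 along 0.140 across 0.129 fingers 0.067
amber 45 along 0.141 across 0.129 fingers 0.114
amber 60 along 0.141 across 0.129 fingers 0.111
amber 75 along 0.127 across 0.128 fingers 0.067
holder -24 along 0.063 across 0.063 fingers 0.014
```

Emit:
{"fn": "send_rows", "kwargs": {
  "targets": [
    [[-1, 0.192, -0.705, 0.01, 0, 0, 0], [-1, 0.192, -0.705, 0.01, 0, 0, 0], [-1, 0.192, -0.705, 0.01, 0, 0, 0], [-1, 0.192, -0.705, 0.01, 0, 0, 0], [-1, 0.192, -0.705, 0.01, 0, 0, 0], [-1, 0.192, -0.705, 0.01, 0, 0, 0], [-1, 0.192, -0.705, 0.01, 0, 0, 0], [-1, 0.192, -0.705, 0.01, 0, 0, 0], [-1, 0.192, -0.705, 0.01, 0, 0, 0], [-1, 0.192, -0.705, 0.01, 0, 0, 0]]
  ]
}}

```text
time: 1.6
position: [0.4186, -0.034, 0.2196]
tcp_rot: [-179.9, 0.0, -114.0]
force: [1.8, 0.4, -0.2]
gripper_width: 1.001
```

Run:
```python
from h import *
s=r.read_state();print(s['time'],s['position'],s['joints'])
for n in('top','scene'):
    c=cap(n); im=c['pixels']
    hsv=cv2.cvtColor(im,cv2.COLOR_BGR2HSV)
    reg=dict(top=(slice(215,265),slice(105,152)),scene=(slice(280,325),slice(198,246)))[n]
    h=hsv[reg]; m=((h[...,0]>98)&(h[...,0]<125)&(h[...,1]>110)).astype(np.uint8)
    uv=np.argwhere(m)[:,::-1]+[reg[1].start,reg[0].start]
    w=plane(c,uv,.008); rc=cv2.minAreaRect((w[:,:2]*1000).astype(np.float32)); print(n,'blue foot',rc)
    sm=((h[...,1]<60)&(h[...,2]>115)).astype(np.uint8)
    cs,_=cv2.findContours(sm,cv2.RETR_EXTERNAL,cv2.CHAIN_APPROX_NONE); q=max(cs,key=len)
    e=cv2.fitEllipse(cv2.convexHull(q)); print('seat',e, plane(c,[np.array(e[0])+[reg[1].start,reg[0].start]],.014)[0])
    if n=='scene': a=cv2.resize(im[250:350,160:280],None,fx=6,fy=6,interpolation=cv2.INTER_CUBIC); cv2.imwrite('pics/hold.png',a)
```

```text
1.6 [ 0.41862863 -0.03397295  0.21964262] [ 1.77469249e+01  1.00854243e+00 -2.53825866e+01  3.21326774e-02
 -6.35137728e+01  4.82694327e+01]
top blue foot ((442.98443603515625, 337.6103820800781), (79.12627410888672, 78.36852264404297), 66.73358917236328)
seat ((42.96311569213867, 42.04952621459961), (14.911629676818848, 44.573211669921875), 77.64228057861328) [0.39021879 0.27658578 0.014     ]
scene blue foot ((438.8001403808594, 340.94482421875), (74.79225158691406, 75.1974868774414), 66.75153350830078)
seat ((25.382225036621094, 10.356224060058594), (47.33880615234375, 89.02225494384766), 165.13319396972656) [0.45848512 0.30018775 0.014     ]
```

View pics/hold.png

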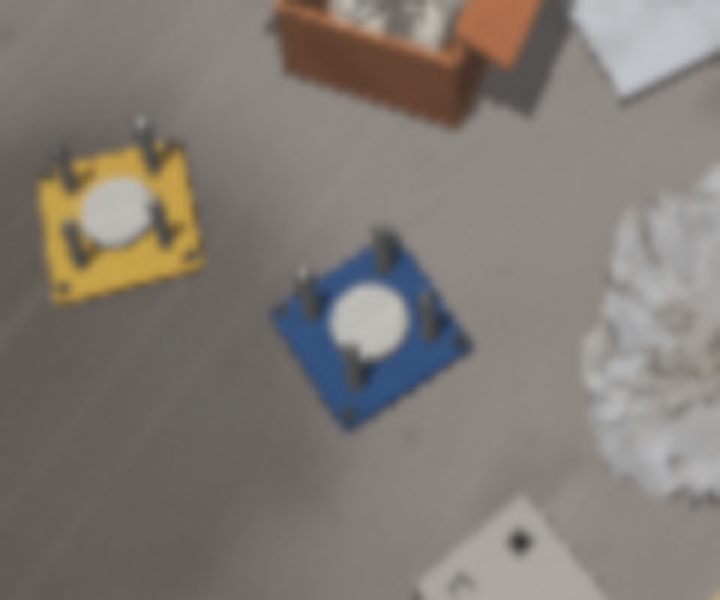

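The blue holder is empty, with its seat at about (221,303) in the scene image and its axes at -23.3° / 66.7°. Moving to the green blank.

Emit:
{"fn": "send_rows", "kwargs": {
  "targets": [
    [[-1, 0.014, -0.05, 0.0, 0, 0, 0], [-1, 0.0274, -0.1003, -0.02, 0, 0, 0], [-1, 0.0274, -0.1003, -0.05, 0, 0, 0], [-1, 0.0274, -0.1003, -0.09, 0, 0, 0], [-1, 0.0274, -0.1003, -0.115, 0, 0, 0], [-1, 0.0274, -0.1003, -0.1315, 0, 0, 0], [-1, 0.0274, -0.1003, -0.1315, 0, 0, 0], [1, 0.0274, -0.1003, -0.1315, 0, 0, 0], [1, 0.0274, -0.1003, -0.1315, 0, 0, 0], [1, 0.0274, -0.1003, -0.1315, 0, 0, 0]]
  ]
}}

```text
time: 2.95
position: [0.4464, -0.1372, 0.0882]
tcp_rot: [-179.9, -0.0, -114.5]
force: [-0.3, -0.0, -0.2]
gripper_width: 0.747
```

Emit:
{"fn": "send_rows", "kwargs": {
  "targets": [
    [[1, 0, 0.001, 0, 0, 0, 0], [1, 0, 0.001, 0, 0, 0, 0], [1, 0, 0.001, 0, 0, 0, 0], [1, 0, 0.001, 0, 0, 0, 0]]
  ]
}}

```text
time: 3.45
position: [0.4464, -0.1362, 0.0882]
tcp_rot: [-179.9, -0.0, -114.5]
force: [0.3, -0.5, -0.7]
gripper_width: 0.287
```

Run:
```python
from h import *
s=r.read_state();print(s['position'],s['gripper_width'],s['force'])
c=cap('scene'); cv2.imwrite('pics/g1.png',cv2.resize(c['pixels'][140:260,210:350],None,fx=5,fy=5,interpolation=cv2.INTER_CUBIC))
```

```text
[ 0.44639326 -0.13623805  0.088198  ] 0.28732353349290857 [ 0.32008181 -0.47212879 -0.71053692]
```

View pics/g1.png

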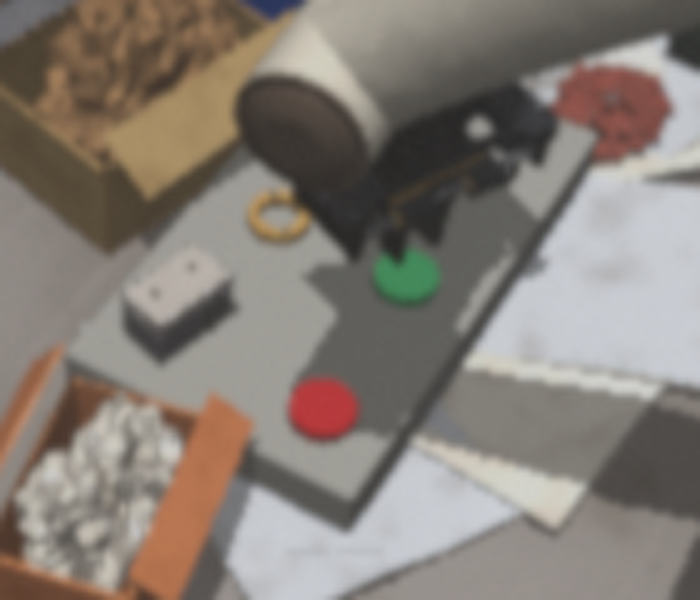

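Run:
```python
from h import *
c=cap('scene');P=cloud(c)
for v in range(180,200,2):
    print(v,[tuple((P[v,u]*1000).round().astype(int)) for u in range(274,302,3)])
print([ (c['pixels'][190,u]).tolist() for u in range(274,302,3)])
```

```text
180 [(np.int64(480), np.int64(-48), np.int64(209)), (np.int64(469), np.int64(-50), np.int64(213)), (np.int64(461), np.int64(-56), np.int64(212)), (np.int64(453), np.int64(-64), np.int64(210)), (np.int64(447), np.int64(-74), np.int64(204)), (np.int64(442), np.int64(-88), np.int64(194)), (np.int64(433), np.int64(-94), np.int64(194)), (np.int64(425), np.int64(-102), np.int64(192)), (np.int64(419), np.int64(-115), np.int64(183)), (np.int64(450), np.int64(-231), np.int64(60))]
182 [(np.int64(477), np.int64(-44), np.int64(205)), (np.int64(465), np.int64(-44), np.int64(211)), (np.int64(456), np.int64(-47), np.int64(214)), (np.int64(448), np.int64(-54), np.int64(212)), (np.int64(453), np.int64(-90), np.int64(176)), (np.int64(438), np.int64(-83), np.int64(191)), (np.int64(428), np.int64(-84), np.int64(196)), (np.int64(422), np.int64(-96), np.int64(188)), (np.int64(429), np.int64(-146), np.int64(139)), (np.int64(446), np.int64(-225), np.int64(56))]
184 [(np.int64(482), np.int64(-56), np.int64(180)), (np.int64(463), np.int64(-39), np.int64(207)), (np.int64(452), np.int64(-40), np.int64(213)), (
[... 3218 characters left out ...]
9), np.int64(57))]
198 [(np.int64(494), np.int64(-92), np.int64(60)), (np.int64(484), np.int64(-97), np.int64(62)), (np.int64(477), np.int64(-108), np.int64(56)), (np.int64(466), np.int64(-111), np.int64(59)), (np.int64(453), np.int64(-110), np.int64(69)), (np.int64(444), np.int64(-117), np.int64(67)), (np.int64(434), np.int64(-121), np.int64(69)), (np.int64(423), np.int64(-125), np.int64(73)), (np.int64(418), np.int64(-142), np.int64(58)), (np.int64(408), np.int64(-148), np.int64(58))]
[[150, 157, 158], [137, 142, 143], [46, 47, 49], [85, 89, 90], [78, 92, 77], [42, 47, 44], [82, 112, 70], [88, 101, 86], [90, 94, 95], [92, 95, 96]]<stdin>:4: RuntimeWarning: invalid value encountered in cast
```

Emit:
{"fn": "send_rows", "kwargs": {
  "targets": [
    [[1, 0, 0, 0, 0, 0, 0], [1, 0, 0, 0, 0, 0, 0]]
  ]
}}

```text
time: 3.8
position: [0.4464, -0.1362, 0.0882]
tcp_rot: [-179.9, -0.0, -114.5]
force: [0.3, 1.0, 0.9]
gripper_width: 0.025
```

Run:
```python
from h import *
print(r.finger_overhang,[a for a in dir(r) if a[0]!='_'])
c=cap('scene'); cv2.imwrite('pics/g2.png',cv2.resize(c['pixels'][165:225,255:325],None,fx=8,fy=8,interpolation=cv2.INTER_CUBIC))
P=cloud(c)
for u in range(284,300):
    print(u,[tuple(int(x) for x in np.nan_to_num(P[v,u]*1000)) for v in range(186,197)])
```

```text
0.025 ['Unreachable', 'capture', 'finger_overhang', 'hand_in', 'read_state']
284 [(446, -61, 185), (445, -60, 182), (486, -157, 59), (483, -152, 60), (481, -148, 59), (480, -146, 56), (476, -139, 60), (474, -134, 60), (471, -128, 62), (469, -125, 59), (468, -124, 55)]
285 [(444, -66, 182), (487, -168, 54), (483, -160, 59), (481, -155, 58), (477, -147, 63), (475, -144, 60), (474, -144, 55), (467, -128, 70), (465, -125, 68), (462, -119, 70), (460, -113, 71)]
286 [(441, -67, 183), (482, -165, 60), (479, -160, 60), (478, -159, 57), (475, -152, 59), (473, -149, 57), (466, -134, 70), (464, -130, 70), (460, -123, 73), (460, -122, 68), (456, -115, 71)]
287 [(482, -174, 57), (480, -170, 57), (476, -164, 59), (475, -160, 57), (471, -154, 59), (465, -140, 71), (463, -136, 70), (461, -132, 70), (458, -127, 71), (456, -123, 69), (453, -117, 72)]
288 [(460, -132, 110), (460, -132, 104), (459, -130, 101), (472, -164, 55), (469, -157, 58), (461, -140, 73), (460, -138, 70), (458, -135, 68), (456, -131, 68), (452, -124, 71), (450, -119, 72)]
289 [(455, -129, 116), (454, -129, 111), (453, -125, 110), (
[... 1386 characters left out ...]
 58), (443, -175, 57), (441, -171, 55), (438, -165, 58), (432, -151, 69), (429, -144, 72), (428, -144, 67), (424, -135, 72)]
297 [(449, -197, 56), (446, -188, 60), (444, -187, 56), (441, -179, 59), (440, -179, 54), (438, -174, 55), (433, -164, 61), (432, -161, 59), (426, -148, 70), (424, -145, 68), (422, -139, 69)]
298 [(444, -193, 62), (442, -190, 61), (439, -185, 61), (438, -183, 58), (436, -179, 57), (433, -172, 59), (430, -167, 60), (429, -166, 56), (427, -162, 55), (424, -154, 60), (422, -152, 56)]
299 [(442, -198, 59), (440, -195, 57), (437, -189, 58), (435, -187, 56), (432, -179, 59), (430, -174, 59), (427, -168, 62), (425, -164, 61), (422, -159, 62), (421, -159, 56), (420, -157, 53)]
```

View pics/g2.png

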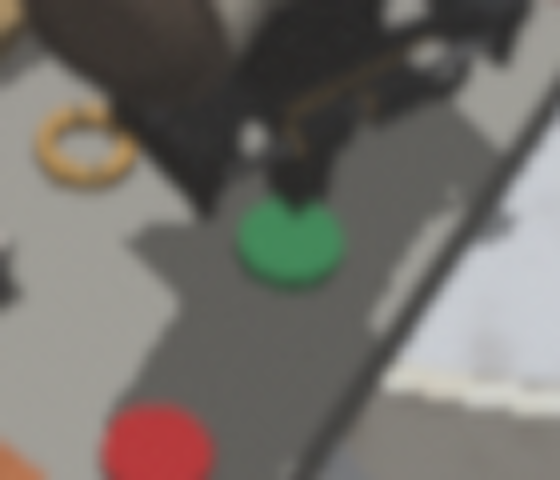

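The fingers closed above the disc without touching it. The depth map puts the tips at about z = 0.098, although the TCP reads 0.088. I'll open and measure the tip height directly.

Emit:
{"fn": "send_rows", "kwargs": {
  "targets": [
    [[-1, 0, 0.001, 0, 0, 0, 0], [-1, 0, 0.001, 0, 0, 0, 0], [-1, 0, 0.001, 0, 0, 0, 0], [-1, 0, 0.001, 0, 0, 0, 0], [-1, 0, 0.001, 0, 0, 0, 0], [-1, 0, 0.001, 0, 0, 0, 0], [-1, 0, 0.001, 0, 0, 0, 0], [-1, 0, 0.001, 0, 0, 0, 0], [-1, 0, 0.001, 0, 0, 0, 0]]
  ]
}}

```text
time: 4.97
position: [0.4464, -0.1352, 0.0882]
tcp_rot: [-179.9, -0.0, -114.5]
force: [-0.2, -0.6, 0.3]
gripper_width: 0.945
```

Run:
```python
from h import *
c=cap('scene'); cv2.imwrite('pics/g3.png',cv2.resize(c['pixels'][150:225,245:335],None,fx=8,fy=8,interpolation=cv2.INTER_CUBIC))
P=cloud(c);im=c['pixels'].astype(int)
s=r.read_state();print(s['position'],s['tcp_rot'],s['joints'])
q=P.reshape(-1,3); d=q[:,:2]-s['position'][:2]; A=d@[np.cos(np.radians(-114)),np.sin(np.radians(-114))];B=d@[-np.sin(np.radians(-114)),np.cos(np.radians(-114))]
for lo,hi in((-.065,-.033),(.033,.065)):
    m=(A>lo)&(A<hi)&(abs(B)<.02)&(q[:,2]>.066); print(np.sort(q[m,2])[:12].round(3), m.sum())
    i=np.where(m)[0][np.argsort(q[m,2])[:5]]; print([(j%512,j//512,A[j].round(3),B[j].round(3),q[j,2].round(3),im.reshape(-1,3)[j].tolist()) for j in i])
```

```text
[ 0.44644513 -0.1352501   0.08818563] [-1.79907920e+02 -3.29680488e-02 -1.14547619e+02] [  3.23136056  14.56410966 -30.96556342   0.10301786 -44.40427077
  62.14749065]
[0.097 0.101 0.103 0.103 0.104 0.105 0.106 0.106 0.107 0.108 0.109 0.109] 162
[(np.int64(281), np.int64(195), np.float64(-0.049), np.float64(-0.0), np.float64(0.097), [75, 78, 79]), (np.int64(282), np.int64(196), np.float64(-0.051), np.float64(-0.009), np.float64(0.101), [77, 81, 82]), (np.int64(281), np.int64(194), np.float64(-0.049), np.float64(0.0), np.float64(0.103), [58, 60, 62]), (np.int64(284), np.int64(195), np.float64(-0.043), np.float64(-0.01), np.float64(0.103), [62, 81, 57]), (np.int64(279), np.int64(192), np.float64(-0.05), np.float64(0.011), np.float64(0.104), [68, 71, 73])]
[0.1   0.1   0.101 0.101 0.104 0.104 0.107 0.107 0.107 0.108 0.109 0.111] 108
[(np.int64(301), np.int64(185), np.float64(0.042), np.float64(-0.005), np.float64(0.1), [64, 66, 67]), (np.int64(299), np.int64(183), np.float64(0.042), np.float64(0.007), np.float64(0.1), [65, 68, 69]), (np.int64(303), np.int64(186), np.float64(0.045), np.float64(-0.013), np.float64(0.101), [80, 83, 84]), (np.int64(302), np.int64(186), np.float64(0.042), np.float64(-0.011), np.float64(0.101), [77, 80, 80]), (np.int64(300), np.int64(184), np.float64(0.04), np.float64(-0.001), np.float64(0.104), [61, 63, 64])]
```

View pics/g3.png

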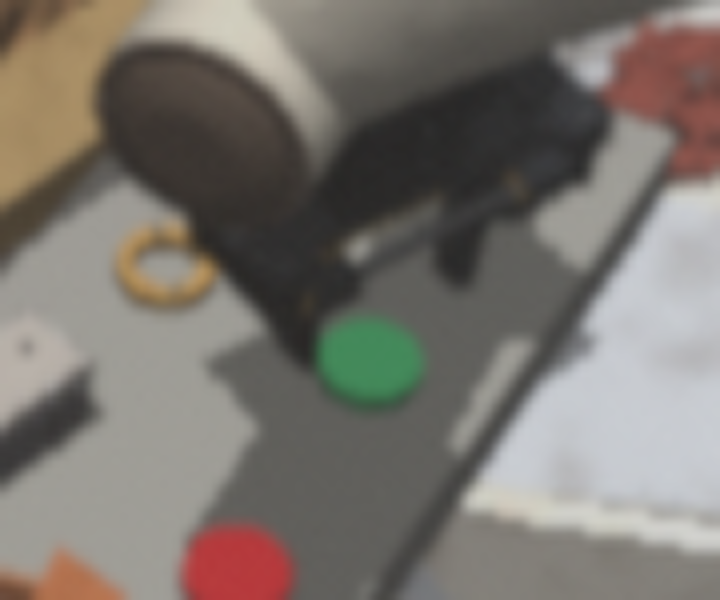

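The tips are centred at ±0.046 m around the disc, but they sit at about z = 0.097 and not 0.063. I trust the camera here, so I descend stepwise while watching force and depth.

Emit:
{"fn": "send_rows", "kwargs": {
  "targets": [
    [[-1, 0, 0.001, -0.012, 0, 0, 0], [-1, 0, 0.001, -0.024, 0, 0, 0], [-1, 0, 0.001, -0.024, 0, 0, 0]]
  ]
}}

```text
time: 5.4
position: [0.4452, -0.1342, 0.0626]
tcp_rot: [179.9, -0.1, -114.6]
force: [-1.0, 0.5, 1.0]
gripper_width: 0.999
```

```bash
cat > tips.py <<'E'
from h import *
def tips(zmin=.064):
    c=cap('scene');P=cloud(c).reshape(-1,3); s=r.read_state();p=s['position'];a=np.radians(s['tcp_rot'][2])
    d=P[:,:2]-p[:2]; A=d@[np.cos(a),np.sin(a)];B=d@[-np.sin(a),np.cos(a)]
    dark=c['pixels'].reshape(-1,3).max(1)<75
    print(p.round(4),s['tcp_rot'].round(1),s['force'].round(1),s['gripper_width'])
    for lo,hi in((-.07,-.02),(.02,.07)):
        m=(A>lo)&(A<hi)&(abs(B)<.02)&(P[:,2]>zmin)&dark&(P[:,2]<p[2]+.06)
        print(np.sort(P[m,2])[:8].round(3),np.median(A[m]).round(3))
tips()
E
python3 tips.py
```

```text
[ 0.4459 -0.1343  0.0633] [ 1.800e+02 -1.000e-01 -1.145e+02] [-0.2  0.3  0.3] 0.9985029949766963
[0.077 0.078 0.078 0.079 0.082 0.083 0.083 0.084] -0.052
[0.077 0.078 0.079 0.082 0.082 0.084 0.086 0.086] 0.044
```

Emit:
{"fn": "send_rows", "kwargs": {
  "targets": [
    [[-1, 0, 0, -0.003, 0, 0, 0], [-1, 0, 0, -0.006, 0, 0, 0], [-1, 0, 0, -0.006, 0, 0, 0]]
  ]
}}

```text
time: 5.82
position: [0.4457, -0.1343, 0.0572]
tcp_rot: [180.0, -0.1, -114.5]
force: [0.2, -0.4, 0.4]
gripper_width: 1.004
```

```bash
python3 tips.py
```

```text
[ 0.4459 -0.1343  0.0573] [ 1.800e+02 -1.000e-01 -1.145e+02] [ 0.7  0.  -0.6] 0.9979343085403841
[0.071 0.076 0.077 0.077 0.077 0.078 0.08  0.082] -0.052
[0.07  0.071 0.071 0.074 0.075 0.076 0.076 0.077] 0.044
```

Emit:
{"fn": "send_rows", "kwargs": {
  "targets": [
    [[-1, 0, 0, -0.001, 0, 0, 0], [-1, 0, 0, -0.002, 0, 0, 0], [-1, 0, 0, -0.002, 0, 0, 0]]
  ]
}}

```text
time: 6.25
position: [0.4458, -0.1343, 0.0553]
tcp_rot: [180.0, -0.1, -114.5]
force: [-0.1, -0.3, 0.3]
gripper_width: 0.999
```

Emit:
{"fn": "send_rows", "kwargs": {
  "targets": [
    [[-1, 0, 0, -0.002, 0, 0, 0], [-1, 0, 0, -0.002, 0, 0, 0]]
  ]
}}

```text
time: 6.5
position: [0.4457, -0.1343, 0.0531]
tcp_rot: [180.0, -0.1, -114.5]
force: [0.6, 0.2, 0.3]
gripper_width: 1.001
```

Emit:
{"fn": "send_rows", "kwargs": {
  "targets": [
    [[1, 0, 0, 0, 0, 0, 0], [1, 0, 0, 0, 0, 0, 0], [1, 0, 0, 0, 0, 0, 0], [1, 0, 0, 0, 0, 0, 0], [1, 0, 0, 0, 0, 0, 0], [1, 0, 0, 0, 0, 0, 0], [1, 0, 0, 0, 0, 0, 0]]
  ]
}}

```text
time: 7.38
position: [0.4457, -0.1343, 0.0531]
tcp_rot: [180.0, -0.1, -114.5]
force: [0.5, -0.1, 0.0]
gripper_width: 0.549
```

```bash
python3 tips.py
python3 - <<'E'
from meas import *
c=cap('scene');u,a=ell(c['pixels'],291,196);print(u,a)
cv2.imwrite('pics/g4.png',cv2.resize(c['pixels'][150:225,245:335],None,fx=8,fy=8,interpolation=cv2.INTER_CUBIC))
E
```

```text
[ 0.4457 -0.1343  0.0531] [ 1.800e+02 -1.000e-01 -1.145e+02] [ 0.9 -0.   0.6] 0.5493088327691258
[0.066 0.069 0.071 0.071 0.072 0.073 0.074 0.074] -0.033
[0.066 0.07  0.076 0.077 0.079 0.081 0.081 0.082] 0.026
[292.41859563 195.37359873] [ 9.06910515 11.41758092]
```

View pics/g4.png

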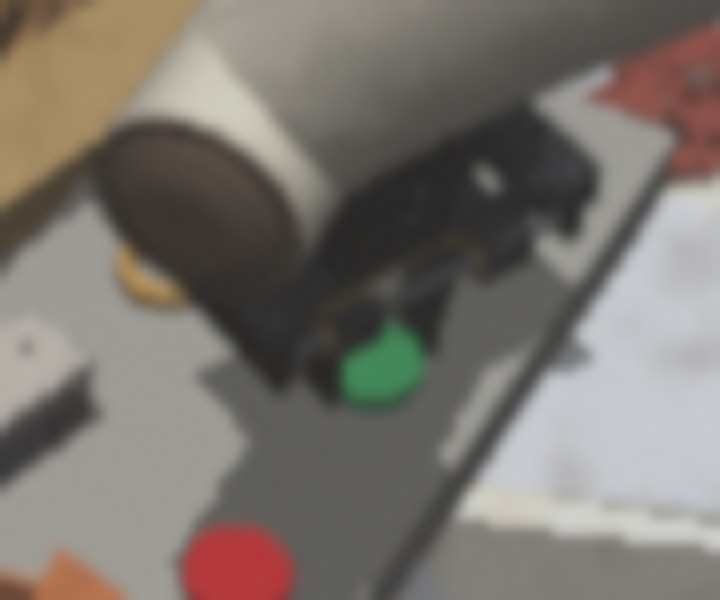

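The green blank is gripped: it sits between the fingers at (380,365) in the crop and the opening reads 0.549. I'll regrip it at 90° to centre it both ways, with the jaws along the holder axis.

Emit:
{"fn": "send_rows", "kwargs": {
  "targets": [
    [[-1, 0, 0, 0, 0, 0, 0], [-1, 0, 0, 0, 0, 0, 0], [-1, 0, 0, 0, 0, 0, 0], [-1, 0, 0, 0, 0, 0, 0], [-1, 0, 0, 0.001, 0, 0, -0.2], [-1, 0, 0, 0.001, 0, 0, -0.4], [-1, 0, 0, 0.001, 0, 0, -0.58], [-1, 0, 0, 0.001, 0, 0, -0.76], [-1, 0, 0, 0.001, 0, 0, -0.94], [-1, 0, 0, 0.001, 0, 0, -1.12]]
  ]
}}

```text
time: 8.72
position: [0.4457, -0.1343, 0.0541]
tcp_rot: [180.0, -0.1, -179.1]
force: [-0.1, 0.1, -0.3]
gripper_width: 0.999
```

Emit:
{"fn": "send_rows", "kwargs": {
  "targets": [
    [[-1, 0, 0, 0, 0, 0, -0.18], [-1, 0, 0, 0, 0, 0, -0.36], [-1, 0, 0, 0, 0, 0, -0.44], [-1, 0, 0, 0, 0, 0, -0.44]]
  ]
}}

```text
time: 9.22
position: [0.4457, -0.1343, 0.0541]
tcp_rot: [180.0, -0.1, 155.8]
force: [0.4, -0.8, 0.1]
gripper_width: 0.998
```

Emit:
{"fn": "send_rows", "kwargs": {
  "targets": [
    [[1, 0, 0, -0.001, 0, 0, 0], [1, 0, 0, -0.001, 0, 0, 0], [1, 0, 0, -0.001, 0, 0, 0], [1, 0, 0, -0.001, 0, 0, 0], [1, 0, 0, -0.001, 0, 0, 0], [1, 0, 0, -0.001, 0, 0, 0], [1, 0, 0, 0.003, 0, 0, 0], [1, 0, 0, 0.02, 0, 0, 0], [1, 0, 0, 0.06, 0, 0, 0], [1, 0, 0, 0.11, 0, 0, 0]]
  ]
}}

```text
time: 10.48
position: [0.4448, -0.1343, 0.1647]
tcp_rot: [-180.0, -0.2, 155.8]
force: [0.8, -0.2, -0.4]
gripper_width: 0.546
```

Emit:
{"fn": "send_rows", "kwargs": {
  "targets": [
    [[1, -0.002, 0.05, 0.01, 0, 0, 0.016], [1, -0.0033, 0.11, 0.01, 0, 0, 0.016], [1, -0.0033, 0.17, 0.01, 0, 0, 0.016], [1, -0.0033, 0.23, 0.01, 0, 0, 0.016], [1, -0.0033, 0.29, 0.01, 0, 0, 0.016], [1, -0.0033, 0.35, 0.01, 0, 0, 0.016], [1, -0.0033, 0.41, 0.01, 0, 0, 0.016], [1, -0.0033, 0.4535, 0, 0, 0, 0.016], [1, -0.0033, 0.4735, 0, 0, 0, 0.016], [1, -0.0033, 0.4735, 0, 0, 0, 0.016]]
  ]
}}

```text
time: 11.72
position: [0.4413, 0.3398, 0.1645]
tcp_rot: [-179.9, -0.3, 156.8]
force: [0.1, -0.5, -0.3]
gripper_width: 0.549
```

Emit:
{"fn": "send_rows", "kwargs": {
  "targets": [
    [[1, 0, 0, 0, 0, 0, 0], [1, 0, 0, 0, 0, 0, 0]]
  ]
}}

```text
time: 11.98
position: [0.4415, 0.3386, 0.165]
tcp_rot: [-180.0, -0.2, 156.7]
force: [-0.8, -0.4, 0.3]
gripper_width: 0.549
```

Emit:
{"fn": "send_rows", "kwargs": {
  "targets": [
    [[1, 0, 0.0005, -0.04, 0, 0, 0], [1, 0, 0.0005, -0.08, 0, 0, 0], [1, 0, 0.0005, -0.092, 0, 0, 0], [1, 0, 0.0005, -0.092, 0, 0, 0]]
  ]
}}

```text
time: 12.48
position: [0.4418, 0.3388, 0.0732]
tcp_rot: [-179.9, -0.2, 156.7]
force: [0.5, -0.3, 0.5]
gripper_width: 0.548
```

Run:
```python
from h import *
s=r.read_state();print(s['position'],s['tcp_rot'])
c=cap('scene');im=c['pixels'];hsv=cv2.cvtColor(im,cv2.COLOR_BGR2HSV)
k,d=K(c); rv=cv2.Rodrigues(np.array(c['R']))[0]
pr=lambda X: cv2.projectPoints(np.float64(X),rv,np.float64(c['t']),k,d)[0][:,0]
p=s['position']; print('pred disc mid',pr([[p[0],p[1],p[2]+.013]]), 'pred seat',pr([[p[0],p[1],.016]]))
m=(cv2.inRange(hsv,(50,80,30),(90,255,255)))[250:340,170:270]
n,l,st,ce=cv2.connectedComponentsWithStats(m); i=1+st[1:,4].argmax(); print(st[i],ce[i]+[170,250])
a=cv2.resize(im[250:340,170:270],None,fx=7,fy=7,interpolation=cv2.INTER_CUBIC)
q=np.radians(66.73)
ctr=np.array([.4415,.3392]);pts=[]
for a1 in (.0226,-.0226):
  for b1 in (.0226,-.0226): pts.append([*(ctr+a1*np.array([np.cos(q),np.sin(q)])+b1*np.array([-np.sin(q),np.cos(q)])),.062])
for x in pr(pts): cv2.circle(a,tuple(int(t) for t in ((x-[170,250]+.5)*7)),3,(0,0,255),-1)
cv2.imwrite('pics/p1.png',a)
```

```text
[0.44181052 0.33875742 0.07315316] [-179.91943011   -0.22843911  156.67672947]
pred disc mid [[219.36384209 292.58926759]] pred seat [[220.68335438 302.49909822]]Traceback (most recent call last):
  File "<stdin>", line 8, in <module>
ValueError: attempt to get argmax of an empty sequence
```

Run:
```python
from h import *
a=cap('scene')['pixels'][200:384,130:330]; b=cap('top')['pixels'][190:290,80:190]
b=cv2.resize(b,None,fx=3.6,fy=3.6,interpolation=cv2.INTER_CUBIC); a=cv2.resize(a,None,fx=1.96,fy=1.96,interpolation=cv2.INTER_CUBIC)
cv2.imwrite('pics/p1.png',np.hstack([a[:360],b[:360]]))
```

```text
(no output)
```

View pics/p1.png

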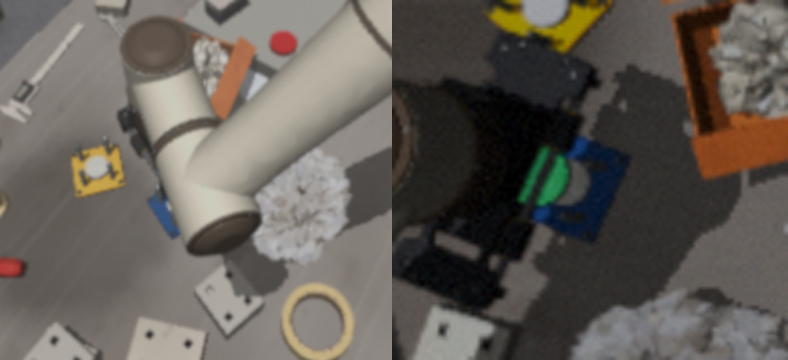

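The arm hides the disc from the scene camera. The top view shows its right half, in green at about (230,240) in full-image pixels. I'll fit its arc to get the camera-to-arm bias at the holder.

Run:
```python
from h import *
from scipy.optimize import least_squares
s=r.read_state();p=s['position'];c=cap('top');im=c['pixels']
x0,y0,w,h=100,215,50,50;f=6
u=cv2.resize(im[y0:y0+h,x0:x0+w],None,fx=f,fy=f,interpolation=cv2.INTER_CUBIC)
m=cv2.inRange(cv2.cvtColor(u,cv2.COLOR_BGR2HSV),(50,90,30),(88,255,255))
cs,_=cv2.findContours(m,cv2.RETR_EXTERNAL,cv2.CHAIN_APPROX_NONE)
pts=np.vstack([q[:,0] for q in cs if len(q)>40]); uv=(pts+.5)/f-.5+[x0,y0]
for z in (p[2]+.013,):
    W=plane(c,uv,z)[:,:2]; d=W-p[:2]; A=np.degrees(np.arctan2(d[:,1],d[:,0])); rr=np.linalg.norm(d,axis=1)
    for a in range(-180,180,15):
        k=(A>=a)&(A<a+15)
        if k.sum(): print(a,k.sum(),rr[k].max().round(4))
    k=(rr>.021)
    sol=least_squares(lambda q:np.linalg.norm(W[k]-q,axis=1)-.025,p[:2],loss='soft_l1',f_scale=.001);print(p,sol.x,(sol.x-p[:2])*1000,k.sum())
# seat/posts visible: blue foot right edges
```

```text
-180 26 0.0222
-165 17 0.0227
-150 19 0.0245
-135 15 0.0245
-120 15 0.0247
-105 17 0.0259
-90 19 0.0264
-75 22 0.0271
-60 30 0.0285
-45 49 0.0279
-30 33 0.0271
-15 19 0.0268
0 15 0.0195
15 8 0.0129
30 5 0.0102
45 5 0.0092
60 4 0.0085
75 5 0.0092
90 6 0.0104
105 9 0.0136
120 17 0.0208
135 13 0.0229
150 31 0.0225
165 32 0.0216
[0.44241563 0.34003803 0.07473765] [0.44456595 0.33939675] [ 2.15031656 -0.64127844] 191
```

Emit:
{"fn": "send_rows", "kwargs": {
  "targets": [
    [[1, -0.001, -0.0005, -0.003, 0, 0.003, 0], [1, -0.001, -0.0005, -0.003, 0, 0.003, 0], [1, -0.001, -0.0005, -0.003, 0, 0.003, 0]]
  ]
}}

```text
time: 13.05
position: [0.4413, 0.3396, 0.0719]
tcp_rot: [179.9, -0.3, 156.7]
force: [0.7, -0.8, -0.9]
gripper_width: 0.545
```

Emit:
{"fn": "send_rows", "kwargs": {
  "targets": [
    [[1, 0, -0.0003, -0.006, 0, 0, 0], [1, 0, -0.0003, -0.012, 0, 0, 0], [1, 0, -0.0003, -0.018, 0, 0, 0], [1, 0, -0.0003, -0.023, 0, 0, 0]]
  ]
}}

```text
time: 13.55
position: [0.4412, 0.3391, 0.0482]
tcp_rot: [180.0, -0.3, 156.7]
force: [-0.4, 0.3, -1.1]
gripper_width: 0.549
```

Emit:
{"fn": "send_rows", "kwargs": {
  "targets": [
    [[1, 0, 0, -0.006, 0, 0, 0], [1, 0, 0, -0.012, 0, 0, 0], [1, 0, 0, -0.018, 0, 0, 0], [1, 0, 0, -0.024, 0, 0, 0], [1, 0, 0, -0.03, 0, 0, 0], [1, 0, 0, -0.033, 0, 0, 0]]
  ]
}}

```text
time: 14.3
position: [0.4411, 0.339, 0.0147]
tcp_rot: [180.0, -0.4, 156.7]
force: [-0.2, 0.0, -0.2]
gripper_width: 0.552
```

Emit:
{"fn": "send_rows", "kwargs": {
  "targets": [
    [[1, 0, 0, -0.0015, 0, 0, 0], [1, 0, 0, -0.003, 0, 0, 0], [1, 0, 0, -0.004, 0, 0, 0]]
  ]
}}

```text
time: 14.68
position: [0.4411, 0.3391, 0.0107]
tcp_rot: [180.0, -0.4, 156.7]
force: [-0.0, 0.8, -1.0]
gripper_width: 0.549
```

Emit:
{"fn": "send_rows", "kwargs": {
  "targets": [
    [[1, 0, 0, -0.001, 0, 0, 0], [1, 0, 0, -0.001, 0, 0, 0]]
  ]
}}

```text
time: 14.92
position: [0.4411, 0.339, 0.0097]
tcp_rot: [180.0, -0.4, 156.7]
force: [0.3, -0.2, -1.1]
gripper_width: 0.552
```

Emit:
{"fn": "send_rows", "kwargs": {
  "targets": [
    [[1, 0, 0, -0.001, 0, 0, 0], [1, 0, 0, -0.001, 0, 0, 0]]
  ]
}}

```text
time: 15.18
position: [0.4412, 0.3391, 0.0091]
tcp_rot: [180.0, -0.3, 156.7]
force: [-0.2, 0.7, 2.8]
gripper_width: 0.551
```

Emit:
{"fn": "send_rows", "kwargs": {
  "targets": [
    [[1, 0, 0, -0.001, 0, 0, 0], [1, 0, 0, -0.001, 0, 0, 0]]
  ]
}}

```text
time: 15.42
position: [0.4413, 0.3392, 0.0091]
tcp_rot: [179.9, -0.3, 156.7]
force: [-2.6, -1.1, 6.8]
gripper_width: 0.547
```

Contact came at TCP z = 0.0091, exactly as predicted, so the blank is seated. Release and lift.

Emit:
{"fn": "send_rows", "kwargs": {
  "targets": [
    [[-1, 0, 0, 0.0005, 0, 0, 0], [-1, 0, 0, 0.0005, 0, 0, 0], [-1, 0, 0, 0.0005, 0, 0, 0], [-1, 0, 0, 0.0005, 0, 0, 0], [-1, 0, 0, 0.02, 0, 0, 0], [-1, 0, 0, 0.06, 0, 0, 0], [-1, 0, 0, 0.11, 0, 0, 0], [-1, 0, 0, 0.16, 0, 0, 0], [-1, 0, 0, 0.16, 0, 0, 0]]
  ]
}}

```text
time: 16.55
position: [0.4432, 0.3413, 0.1739]
tcp_rot: [179.4, -0.1, 156.8]
force: [0.4, 0.4, -0.3]
gripper_width: 1.001
```

Emit:
{"fn": "send_rows", "kwargs": {
  "targets": [
    [[-1, 0, -0.06, 0, 0, 0, 0.17], [-1, 0, -0.12, 0, 0, 0, 0.34], [-1, 0, -0.18, 0, 0, 0, 0.51], [-1, 0.001, -0.24, 0, 0, 0, 0.68], [-1, 0.002, -0.3, 0, 0, 0, 0.85], [-1, 0.003, -0.36, 0, 0, 0, 1.02], [-1, 0.0038, -0.42, 0, 0, 0, 1.19], [-1, 0.0038, -0.48, 0, 0, 0, 1.36], [-1, 0.0038, -0.54, 0, 0, 0, 1.5], [-1, 0.0038, -0.6, 0, 0, 0, 1.571]]
  ]
}}

```text
time: 17.8
position: [0.4468, -0.2276, 0.1731]
tcp_rot: [179.3, -0.1, -112.9]
force: [1.2, 0.2, 0.6]
gripper_width: 1.0
```

Run:
```python
from meas import *
s=r.read_state();print(s['position'],s['joints'].round(1))
c=cap('scene');im=c['pixels']
hs=cv2.cvtColor(im,cv2.COLOR_BGR2HSV); m=cv2.inRange(hs,(50,90,30),(88,255,255))[285:320,200:245]
p=np.argwhere(m)[:,::-1]+[200,285]; e=cv2.minEnclosingCircle(p.astype(np.float32)); print(len(p),p.mean(0),plane(c,[p.mean(0)],.023),e)
for n in S:
    c=cap(n)
    for k in ('black','brass','amber'):
        uv,ax=ell(c['pixels'],*S[n][k]); print(n,k,uv.round(1),ax.round(1),plane(c,[uv],.066)[0].round(4))
cv2.imwrite('pics/p2.png',cv2.resize(im[270:330,190:260],None,fx=8,fy=8,interpolation=cv2.INTER_CUBIC))
```

```text
[ 0.44681954 -0.22764177  0.17314231] [ -8.4  12.3 -19.3  -0.  -59.1  75.5]
198 [220.75757576 301.5       ] [[0.44137582 0.33828733 0.023     ]] ((220.6666717529297, 301.8333435058594), 8.173556327819824)
top black [331.  234.9] [ 4.8 23.3] [ 0.4376 -0.2696  0.066 ]
top brass [289.5 199.6] [14.9 25.5] [ 0.5451 -0.1533  0.066 ]
top amber [350.6 198.8] [24.2 29.7] [ 0.5425 -0.3346  0.066 ]
scene black [307.3 171.9] [11.3 13.3] [ 0.4462 -0.2794  0.066 ]
scene brass [265.4 183.1] [11.3 13.1] [ 0.5588 -0.1363  0.066 ]
scene amber [284.7 158.4] [23.  38.1] [ 0.5612 -0.3003  0.066 ]
```

View pics/p2.png

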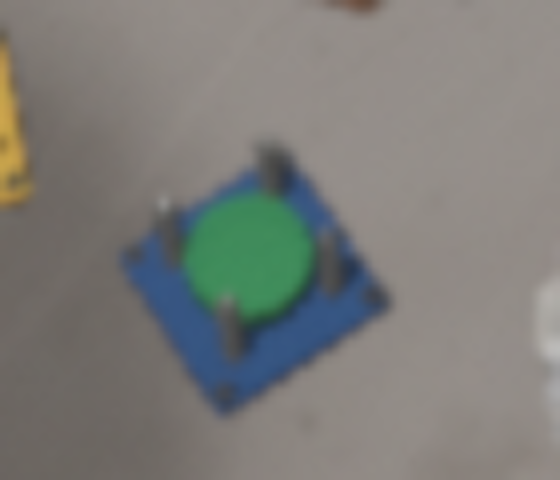

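The green blank lies flat between the four posts. Now the spacer.

Emit:
{"fn": "send_rows", "kwargs": {
  "targets": [
    [[-1, 0, -0.0524, -0.02, -0.005, -0.011, 0], [-1, 0, -0.0524, -0.06, -0.005, -0.011, 0], [-1, 0, -0.0524, -0.1, -0.005, -0.011, 0], [-1, 0, -0.0524, -0.115, -0.005, -0.011, 0], [-1, 0, -0.0524, -0.12, -0.005, -0.011, 0], [-1, 0, -0.0524, -0.12, -0.005, -0.011, 0]]
  ]
}}

```text
time: 18.7
position: [0.4471, -0.2808, 0.0533]
tcp_rot: [-180.0, -0.2, -113.5]
force: [0.3, 0.7, 0.0]
gripper_width: 1.002
```

Emit:
{"fn": "send_rows", "kwargs": {
  "targets": [
    [[1, 0, 0.0008, 0, 0, 0, 0], [1, 0, 0.0008, 0, 0, 0, 0], [1, 0, 0.0008, 0, 0, 0, 0], [1, 0, 0.0008, 0, 0, 0, 0], [1, 0, 0.0008, 0, 0, 0, 0], [1, 0, 0.0008, 0, 0, 0, 0]]
  ]
}}

```text
time: 19.45
position: [0.4471, -0.28, 0.0534]
tcp_rot: [-180.0, -0.2, -113.5]
force: [-0.1, -0.7, 1.0]
gripper_width: 0.559
```

Emit:
{"fn": "send_rows", "kwargs": {
  "targets": [
    [[-1, 0, 0, 0, 0, 0, 0], [-1, 0, 0, 0, 0, 0, 0], [-1, 0, 0, 0, 0, 0, 0], [-1, 0, 0, 0, 0, 0, 0], [-1, 0, 0, 0.001, 0, 0, -0.18], [-1, 0, 0, 0.001, 0, 0, -0.36], [-1, 0, 0, 0.001, 0, 0, -0.54], [-1, 0, 0, 0.001, 0, 0, -0.72], [-1, 0, 0, 0.001, 0, 0, -0.9], [-1, 0, 0, 0.001, 0, 0, -1.08]]
  ]
}}

```text
time: 20.7
position: [0.4471, -0.28, 0.0544]
tcp_rot: [-180.0, -0.2, -175.7]
force: [-0.8, -0.8, -0.6]
gripper_width: 1.003
```

Emit:
{"fn": "send_rows", "kwargs": {
  "targets": [
    [[-1, 0, 0, 0, 0, 0, -0.18], [-1, 0, 0, 0, 0, 0, -0.36], [-1, 0, 0, -0.001, 0, 0, -0.49], [-1, 0, 0, -0.001, 0, 0, -0.49], [1, 0, 0, -0.001, 0, 0, -0.49], [1, 0, 0, -0.001, 0, 0, -0.49], [1, 0, 0, -0.001, 0, 0, -0.49], [1, 0, 0, -0.001, 0, 0, -0.49], [1, 0, 0, -0.001, 0, 0, -0.49], [1, 0, 0, -0.001, 0, 0, -0.49]]
  ]
}}

```text
time: 21.95
position: [0.447, -0.28, 0.0534]
tcp_rot: [-180.0, -0.2, 156.2]
force: [-0.3, 0.7, -0.1]
gripper_width: 0.553
```

Emit:
{"fn": "send_rows", "kwargs": {
  "targets": [
    [[1, 0, 0, 0.003, 0, 0, 0], [1, 0, 0, 0.03, 0, 0, 0], [1, 0, 0, 0.08, 0, 0, 0], [1, 0, 0.03, 0.118, 0, 0, 0], [1, -0.002, 0.09, 0.12, 0, 0, 0], [1, -0.003, 0.15, 0.12, 0, 0, 0], [1, -0.004, 0.21, 0.12, 0, 0, 0], [1, -0.005, 0.27, 0.12, 0, 0, 0.009], [1, -0.0057, 0.33, 0.12, 0, 0, 0.009], [1, -0.0057, 0.39, 0.12, 0, 0, 0.009]]
  ]
}}

```text
time: 23.2
position: [0.4409, 0.112, 0.1738]
tcp_rot: [180.0, -0.2, 156.8]
force: [1.3, 0.3, -2.2]
gripper_width: 0.559
```

Emit:
{"fn": "send_rows", "kwargs": {
  "targets": [
    [[1, 0, 0.06, 0, 0, 0, 0], [1, 0, 0.12, 0, 0, 0, 0], [1, 0, 0.18, 0, 0, 0, 0], [1, 0, 0.225, 0, 0, 0, 0], [1, 0, 0.225, 0, 0, 0, 0], [1, 0, 0.225, 0, 0, 0, 0]]
  ]
}}

```text
time: 23.95
position: [0.4404, 0.3365, 0.1734]
tcp_rot: [-180.0, -0.2, 156.8]
force: [-0.5, -0.1, -1.3]
gripper_width: 0.555
```

Emit:
{"fn": "send_rows", "kwargs": {
  "targets": [
    [[1, 0.0008, 0.0026, -0.04, 0, 0, 0], [1, 0.0008, 0.0026, -0.08, 0, 0, 0], [1, 0.0008, 0.0026, -0.1, 0, 0, 0], [1, 0.0008, 0.0026, -0.1, 0, 0, 0]]
  ]
}}

```text
time: 24.45
position: [0.4406, 0.3367, 0.0722]
tcp_rot: [-179.7, -0.2, 156.7]
force: [0.4, 0.4, -1.1]
gripper_width: 0.559
```

Emit:
{"fn": "send_rows", "kwargs": {
  "targets": [
    [[1, 0.0006, 0.0024, 0, 0, 0, 0], [1, 0.0006, 0.0024, 0, 0, 0, 0], [1, 0.0006, 0.0024, 0, 0, 0, 0]]
  ]
}}

```text
time: 24.82
position: [0.4415, 0.3394, 0.0732]
tcp_rot: [-179.8, -0.2, 156.7]
force: [-0.1, -0.1, -0.9]
gripper_width: 0.556
```

Emit:
{"fn": "send_rows", "kwargs": {
  "targets": [
    [[1, -0.0003, -0.0003, -0.006, 0, 0, 0], [1, -0.0003, -0.0003, -0.012, 0, 0, 0], [1, -0.0003, -0.0003, -0.018, 0, 0, 0], [1, -0.0003, -0.0003, -0.024, 0, 0, 0]]
  ]
}}

```text
time: 25.32
position: [0.4411, 0.339, 0.0485]
tcp_rot: [-179.8, -0.2, 156.7]
force: [0.1, -0.4, -1.3]
gripper_width: 0.556
```

Emit:
{"fn": "send_rows", "kwargs": {
  "targets": [
    [[1, 0, 0, -0.006, 0, 0, 0], [1, 0, 0, -0.012, 0, 0, 0], [1, 0, 0, -0.018, 0, 0, 0], [1, 0, 0, -0.024, 0, 0, 0], [1, 0, 0, -0.026, 0, 0, 0]]
  ]
}}

```text
time: 25.95
position: [0.441, 0.3388, 0.022]
tcp_rot: [-179.7, -0.2, 156.7]
force: [-0.0, 0.6, -1.1]
gripper_width: 0.559
```

Emit:
{"fn": "send_rows", "kwargs": {
  "targets": [
    [[1, 0, 0, -0.001, 0, 0, 0], [1, 0, 0, -0.001, 0, 0, 0], [1, 0, 0, -0.001, 0, 0, 0]]
  ]
}}

```text
time: 26.32
position: [0.441, 0.3389, 0.0214]
tcp_rot: [-179.8, -0.2, 156.7]
force: [-1.7, 0.3, 2.6]
gripper_width: 0.557
```

Contact again where predicted (0.0214). Release, lift and go on to amber.

Emit:
{"fn": "send_rows", "kwargs": {
  "targets": [
    [[-1, 0, 0, 0.0003, 0, 0, 0], [-1, 0, 0, 0.0003, 0, 0, 0], [-1, 0, 0, 0.0003, 0, 0, 0], [-1, 0, 0, 0.0003, 0, 0, 0], [-1, 0, 0, 0.02, 0, 0, 0], [-1, 0, 0, 0.06, 0, 0, 0], [-1, 0, 0, 0.11, 0, 0, 0], [-1, 0, 0, 0.155, 0, 0, 0], [-1, 0, -0.03, 0.155, 0, 0, 0], [-1, 0.01, -0.09, 0.155, 0, 0, -0.1]]
  ]
}}

```text
time: 27.58
position: [0.4511, 0.2495, 0.177]
tcp_rot: [-179.9, -0.2, 151.0]
force: [0.1, -0.8, -0.1]
gripper_width: 0.999
```

Emit:
{"fn": "send_rows", "kwargs": {
  "targets": [
    [[-1, 0.01, -0.06, 0, 0, 0, -0.17], [-1, 0.02, -0.12, 0, 0, 0, -0.34], [-1, 0.03, -0.18, 0, 0, 0, -0.51], [-1, 0.04, -0.24, 0, 0, 0, -0.68], [-1, 0.05, -0.3, 0, 0, 0, -0.85], [-1, 0.06, -0.36, 0, 0, 0, -1.0], [-1, 0.07, -0.42, 0, 0, 0, -1.06], [-1, 0.08, -0.48, 0, 0, 0, -1.06], [-1, 0.09, -0.51, 0, 0, 0, -1.06]]
  ]
}}

```text
time: 28.7
position: [0.5409, -0.2634, 0.1766]
tcp_rot: [-179.9, -0.2, 90.1]
force: [0.2, 0.7, 0.1]
gripper_width: 1.0
```

Run:
```python
from meas import *
s=r.read_state();print(s['position'],s['joints'].round(1),s['tcp_rot'])
c=cap('scene');im=c['pixels']
cv2.imwrite('pics/p3.png',cv2.resize(im[270:330,190:260],None,fx=8,fy=8,interpolation=cv2.INTER_CUBIC))
```

```text
[ 0.54087066 -0.26341417  0.17661452] [-10.7  21.3  -5.6  -0.2 -63.2 -79.2] [-179.86972842   -0.19930359   90.07787049]
```

View pics/p3.png

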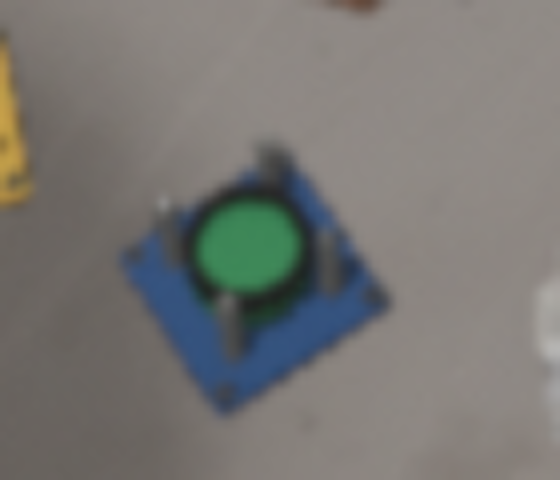

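The spacer sits flat on the green blank at (247,245) in the crop. Now amber.

Emit:
{"fn": "send_rows", "kwargs": {
  "targets": [
    [[-1, 0.0106, -0.0599, 0, 0, 0, 0], [-1, 0.0106, -0.0599, -0.03, 0, 0, 0], [-1, 0.0106, -0.0599, -0.07, 0, 0, 0], [-1, 0.0106, -0.0599, -0.105, 0, 0, 0], [-1, 0.0106, -0.0599, -0.118, 0, 0, 0], [-1, 0.0106, -0.0599, -0.1233, 0, 0, 0], [-1, 0.0106, -0.0599, -0.1233, 0, 0, 0]]
  ]
}}

```text
time: 29.62
position: [0.5535, -0.3258, 0.0541]
tcp_rot: [180.0, -0.1, 90.0]
force: [0.4, -0.2, 0.5]
gripper_width: 1.002
```

Emit:
{"fn": "send_rows", "kwargs": {
  "targets": [
    [[1, 0, 0, 0, 0, 0, 0], [1, 0, 0, 0, 0, 0, 0], [1, 0, 0, 0, 0, 0, 0], [1, 0, 0, 0, 0, 0, 0], [1, 0, 0, 0, 0, 0, 0], [1, 0, 0, 0, 0, 0, 0]]
  ]
}}

```text
time: 30.38
position: [0.5535, -0.3256, 0.0542]
tcp_rot: [-180.0, -0.1, 90.1]
force: [-0.6, 1.7, 1.3]
gripper_width: 0.545
```

Emit:
{"fn": "send_rows", "kwargs": {
  "targets": [
    [[1, 0, 0, 0.004, 0, 0, 0], [1, 0, 0, 0.03, 0, 0, 0], [1, -0.03, 0.05, 0.05, 0, 0, 0], [1, -0.06, 0.1, 0.05, 0, 0, 0], [1, -0.09, 0.15, 0.05, 0, 0, 0], [1, -0.1075, 0.191, 0.05, 0, 0, 0], [1, -0.1075, 0.191, 0.03, 0, 0, 0], [1, -0.1075, 0.191, 0.01, 0, 0, 0], [1, -0.1075, 0.191, 0.004, 0, 0, 0], [1, -0.1075, 0.191, 0.0015, 0, 0, 0]]
  ]
}}

```text
time: 31.62
position: [0.4462, -0.1348, 0.0557]
tcp_rot: [180.0, -0.1, 90.0]
force: [0.4, 0.5, -0.3]
gripper_width: 0.548
```

Emit:
{"fn": "send_rows", "kwargs": {
  "targets": [
    [[1, 0, 0, -0.0005, 0, 0, 0], [1, 0, 0, -0.0005, 0, 0, 0]]
  ]
}}

```text
time: 31.88
position: [0.4467, -0.1349, 0.0557]
tcp_rot: [179.9, -0.1, 90.0]
force: [0.1, 0.3, -1.0]
gripper_width: 0.547
```

Emit:
{"fn": "send_rows", "kwargs": {
  "targets": [
    [[1, 0, 0, -0.0012, 0, 0, 0], [1, 0, 0, -0.0012, 0, 0, 0]]
  ]
}}

```text
time: 32.12
position: [0.4467, -0.135, 0.0546]
tcp_rot: [179.9, -0.1, 90.0]
force: [0.2, -0.2, -0.9]
gripper_width: 0.546
```

Emit:
{"fn": "send_rows", "kwargs": {
  "targets": [
    [[1, 0, 0, -0.0008, 0, 0, 0], [1, 0, 0, -0.0008, 0, 0, 0]]
  ]
}}

```text
time: 32.38
position: [0.4468, -0.135, 0.0541]
tcp_rot: [179.9, -0.1, 90.0]
force: [-1.3, -0.2, 1.9]
gripper_width: 0.553
```

Down on the plate; regrip at the holder's yaw.

Emit:
{"fn": "send_rows", "kwargs": {
  "targets": [
    [[-1, 0, 0, 0, 0, 0, 0], [-1, 0, 0, 0, 0, 0, 0], [-1, 0, 0, 0, 0, 0, 0], [-1, 0, 0, 0, 0, 0, 0], [-1, 0, 0, 0, 0, 0, 0.18], [-1, 0, 0, 0, 0, 0, 0.36], [-1, 0, 0, 0, 0, 0, 0.54], [-1, 0, 0, 0, 0, 0, 0.72], [-1, 0, 0, 0, 0, 0, 0.9], [-1, 0, 0, 0, 0, 0, 1.08]]
  ]
}}

```text
time: 33.62
position: [0.4468, -0.135, 0.0541]
tcp_rot: [179.9, -0.1, 152.3]
force: [-0.2, 0.3, -0.8]
gripper_width: 1.001
```

Emit:
{"fn": "send_rows", "kwargs": {
  "targets": [
    [[-1, 0, 0, -0.001, 0, 0, 0.085], [-1, 0, 0, -0.001, 0, 0, 0.085], [-1, 0, 0, -0.001, 0, 0, 0.085], [1, 0, 0, -0.001, 0, 0, 0.085], [1, 0, 0, -0.001, 0, 0, 0.085], [1, 0, 0, -0.001, 0, 0, 0.085], [1, 0, 0, -0.001, 0, 0, 0.085], [1, 0, 0, -0.001, 0, 0, 0.085], [1, 0, 0, -0.001, 0, 0, 0.085]]
  ]
}}

```text
time: 34.75
position: [0.4465, -0.135, 0.053]
tcp_rot: [179.9, -0.1, 157.1]
force: [-0.6, 0.5, 1.0]
gripper_width: 0.549
```

Emit:
{"fn": "send_rows", "kwargs": {
  "targets": [
    [[1, 0, 0, 0.004, 0, 0, 0], [1, 0, 0, 0.04, 0, 0, 0], [1, 0, 0, 0.09, 0, 0, 0], [1, 0, 0.03, 0.12, 0, 0, 0], [1, -0.002, 0.09, 0.12, 0, 0, -0.007], [1, -0.003, 0.15, 0.12, 0, 0, -0.007], [1, -0.004, 0.21, 0.12, 0, 0, -0.007], [1, -0.0053, 0.27, 0.12, 0, 0, -0.007], [1, -0.0053, 0.33, 0.12, 0, 0, -0.007], [1, -0.0053, 0.39, 0.12, 0, 0, -0.007]]
  ]
}}

```text
time: 36.0
position: [0.4409, 0.2571, 0.1734]
tcp_rot: [179.9, -0.1, 156.8]
force: [0.8, 0.3, -1.0]
gripper_width: 0.546
```

Emit:
{"fn": "send_rows", "kwargs": {
  "targets": [
    [[1, 0, 0.05, 0, 0, 0, 0], [1, 0, 0.083, 0, 0, 0, 0], [1, 0, 0.083, -0.02, 0, 0, 0], [1, 0, 0.083, -0.06, 0, 0, 0], [1, 0, 0.083, -0.095, 0, 0, 0], [1, 0, 0.083, -0.1, 0, 0, 0], [1, 0, 0.083, -0.1, 0, 0, 0], [1, 0, 0.083, -0.1, 0, 0, 0]]
  ]
}}

```text
time: 37.0
position: [0.4418, 0.3411, 0.0752]
tcp_rot: [179.7, -0.0, 156.8]
force: [-0.2, 0.4, -0.3]
gripper_width: 0.549
```

Emit:
{"fn": "send_rows", "kwargs": {
  "targets": [
    [[1, -0.0006, -0.002, -0.003, 0, 0, 0], [1, -0.0006, -0.002, -0.003, 0, 0, 0], [1, -0.0006, -0.002, -0.003, 0, 0, 0]]
  ]
}}

```text
time: 37.38
position: [0.4413, 0.3392, 0.0725]
tcp_rot: [179.6, 0.0, 156.8]
force: [-0.2, 0.2, -0.8]
gripper_width: 0.549
```

Emit:
{"fn": "send_rows", "kwargs": {
  "targets": [
    [[1, 0, 0, -0.006, 0, 0, 0], [1, 0, 0, -0.012, 0, 0, 0], [1, 0, 0, -0.018, 0, 0, 0], [1, 0, 0, -0.024, 0, 0, 0]]
  ]
}}

```text
time: 37.88
position: [0.4412, 0.339, 0.0479]
tcp_rot: [179.7, 0.0, 156.8]
force: [0.0, 0.1, -0.7]
gripper_width: 0.552
```

Emit:
{"fn": "send_rows", "kwargs": {
  "targets": [
    [[1, 0, 0, -0.005, 0, 0, 0], [1, 0, 0, -0.01, 0, 0, 0], [1, 0, 0, -0.014, 0, 0, 0], [1, 0, 0, -0.0145, 0, 0, 0]]
  ]
}}

```text
time: 38.38
position: [0.4412, 0.339, 0.0332]
tcp_rot: [179.7, 0.0, 156.8]
force: [-0.0, -0.0, -0.0]
gripper_width: 0.55
```

Emit:
{"fn": "send_rows", "kwargs": {
  "targets": [
    [[1, 0, 0, -0.0008, 0, 0, 0], [1, 0, 0, -0.0008, 0, 0, 0]]
  ]
}}

```text
time: 38.62
position: [0.4413, 0.3391, 0.033]
tcp_rot: [179.7, 0.0, 156.8]
force: [-0.8, -0.7, 4.2]
gripper_width: 0.552
```

Contact at 0.033 as predicted. Release and go to the brass ring.

Emit:
{"fn": "send_rows", "kwargs": {
  "targets": [
    [[-1, 0, 0, 0.0003, 0, 0, 0], [-1, 0, 0, 0.0003, 0, 0, 0], [-1, 0, 0, 0.0003, 0, 0, 0], [-1, 0, 0, 0.0003, 0, 0, 0], [-1, 0, 0, 0.02, 0, 0, 0], [-1, 0, 0, 0.06, 0, 0, 0], [-1, 0, 0, 0.11, 0, 0, 0], [-1, 0, 0, 0.143, 0, 0, 0], [-1, 0, -0.03, 0.145, 0, 0, 0], [-1, 0.01, -0.09, 0.145, 0, 0, -0.1]]
  ]
}}

```text
time: 39.88
position: [0.4514, 0.2497, 0.1786]
tcp_rot: [179.6, 0.0, 151.1]
force: [0.8, 0.5, -0.9]
gripper_width: 1.003
```

Emit:
{"fn": "send_rows", "kwargs": {
  "targets": [
    [[-1, 0.015, -0.06, 0, 0, 0, -0.18], [-1, 0.03, -0.12, 0, 0, 0, -0.36], [-1, 0.045, -0.18, 0, 0, 0, -0.54], [-1, 0.06, -0.24, 0, 0, 0, -0.72], [-1, 0.075, -0.3, 0, 0, 0, -0.9], [-1, 0.09, -0.35, 0, 0, 0, -1.08], [-1, 0.105, -0.386, 0, 0, 0, -1.26], [-1, 0.109, -0.386, 0, 0, 0, -1.33], [-1, 0.109, -0.386, 0, 0, 0, -1.33], [-1, 0.109, -0.386, 0, 0, 0, -1.33]]
  ]
}}

```text
time: 41.12
position: [0.5602, -0.136, 0.1786]
tcp_rot: [179.6, 0.0, 75.0]
force: [0.5, 0.7, 0.4]
gripper_width: 0.996
```

Run:
```python
from meas import *
s=r.read_state();print(s['position'],s['joints'].round(1),s['tcp_rot'])
c=cap('scene');im=c['pixels']
cv2.imwrite('pics/p4.png',cv2.resize(im[270:330,190:260],None,fx=8,fy=8,interpolation=cv2.INTER_CUBIC))
```

```text
[ 0.56015541 -0.13595386  0.17855648] [   2.6   18.5   -9.7    0.2  -61.3 -107.7] [1.79569086e+02 4.31958222e-02 7.49736050e+01]
```

View pics/p4.png

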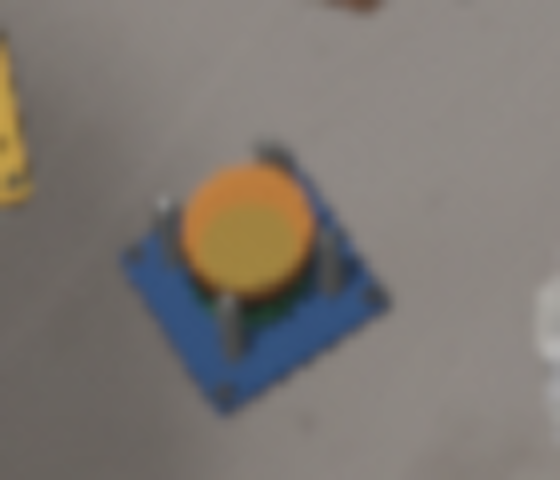

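Amber is seated flat on the spacer. Now the brass ring.

Emit:
{"fn": "send_rows", "kwargs": {
  "targets": [
    [[-1, 0, -0.0012, -0.03, 0, 0, 0], [-1, 0, -0.0012, -0.07, 0, 0, 0], [-1, 0, -0.0012, -0.1, 0, 0, 0]]
  ]
}}

```text
time: 41.55
position: [0.5595, -0.1363, 0.0775]
tcp_rot: [179.6, 0.0, 75.1]
force: [-0.7, 0.0, -0.3]
gripper_width: 0.997
```

Emit:
{"fn": "send_rows", "kwargs": {
  "targets": [
    [[-1, 0, 0, -0.012, 0, 0, 0], [-1, 0, 0, -0.023, 0, 0, 0], [-1, 0, 0, -0.023, 0, 0, 0]]
  ]
}}

```text
time: 41.92
position: [0.5597, -0.1361, 0.0546]
tcp_rot: [179.6, 0.0, 75.1]
force: [-0.4, 0.4, -0.1]
gripper_width: 0.998
```

Emit:
{"fn": "send_rows", "kwargs": {
  "targets": [
    [[1, 0, 0, -0.0005, 0, 0, 0], [1, 0, 0, -0.0005, 0, 0, 0], [1, 0, 0, -0.0005, 0, 0, 0], [1, 0, 0, -0.0005, 0, 0, 0], [1, 0, 0, -0.0005, 0, 0, 0], [1, 0, 0, -0.0005, 0, 0, 0], [1, 0, 0, -0.0005, 0, 0, 0]]
  ]
}}

```text
time: 42.8
position: [0.5597, -0.1362, 0.0542]
tcp_rot: [179.6, 0.1, 75.1]
force: [0.1, -0.6, 2.2]
gripper_width: 0.562
```

Emit:
{"fn": "send_rows", "kwargs": {
  "targets": [
    [[1, 0, 0, 0.004, 0, 0, 0], [1, 0, 0, 0.03, 0, 0, 0], [1, -0.02, 0, 0.05, 0, 0, 0], [1, -0.08, 0.001, 0.05, 0, 0, 0], [1, -0.1135, 0.0015, 0.05, 0, 0, 0], [1, -0.1135, 0.0015, 0.03, 0, 0, 0], [1, -0.1135, 0.0015, 0.01, 0, 0, 0], [1, -0.1135, 0.0015, 0.003, 0, 0, 0], [1, -0.1135, 0.0015, 0.0015, 0, 0, 0], [1, -0.1135, 0.0015, 0.0015, 0, 0, 0]]
  ]
}}

```text
time: 44.05
position: [0.4468, -0.1347, 0.0562]
tcp_rot: [179.5, 0.0, 75.1]
force: [-0.6, -0.2, -0.9]
gripper_width: 0.559
```

Emit:
{"fn": "send_rows", "kwargs": {
  "targets": [
    [[1, 0, 0, -0.0012, 0, 0, 0], [1, 0, 0, -0.0024, 0, 0, 0], [1, 0, 0, -0.0024, 0, 0, 0]]
  ]
}}

```text
time: 44.42
position: [0.4471, -0.1347, 0.0542]
tcp_rot: [179.5, 0.0, 75.1]
force: [-0.7, 1.2, 2.2]
gripper_width: 0.562
```

Emit:
{"fn": "send_rows", "kwargs": {
  "targets": [
    [[-1, 0, 0, 0, 0, 0, 0], [-1, 0, 0, 0, 0, 0, 0], [-1, 0, 0, 0, 0, 0, 0], [-1, 0, 0, 0, 0, 0, 0], [-1, 0, 0, 0.001, 0, 0, 0.18], [-1, 0, 0, 0.001, 0, 0, 0.36], [-1, 0, 0, 0.001, 0, 0, 0.54], [-1, 0, 0, 0.001, 0, 0, 0.72], [-1, 0, 0, 0.001, 0, 0, 0.9], [-1, 0, 0, 0.001, 0, 0, 1.08]]
  ]
}}

```text
time: 45.68
position: [0.4471, -0.1347, 0.0551]
tcp_rot: [179.5, 0.0, 137.3]
force: [0.2, 0.6, 0.4]
gripper_width: 1.0
```

Emit:
{"fn": "send_rows", "kwargs": {
  "targets": [
    [[-1, 0, 0, 0, 0, 0, 0.17], [-1, 0, 0, 0, 0, 0, 0.34], [-1, 0, 0, -0.001, 0, 0, 0.345], [-1, 0, 0, -0.001, 0, 0, 0.345], [1, 0, 0, -0.001, 0, 0, 0.345], [1, 0, 0, -0.001, 0, 0, 0.345], [1, 0, 0, -0.001, 0, 0, 0.345], [1, 0, 0, -0.001, 0, 0, 0.345], [1, 0, 0, -0.001, 0, 0, 0.345], [1, 0, 0, -0.001, 0, 0, 0.345]]
  ]
}}

```text
time: 46.92
position: [0.447, -0.1347, 0.0542]
tcp_rot: [179.5, 0.0, 157.1]
force: [-0.2, 0.4, -0.7]
gripper_width: 0.56
```

Emit:
{"fn": "send_rows", "kwargs": {
  "targets": [
    [[1, 0, 0, 0.004, 0, 0, 0], [1, 0, 0, 0.04, 0, 0, 0], [1, 0, 0, 0.09, 0, 0, 0], [1, 0, 0.03, 0.12, 0, 0, 0], [1, -0.002, 0.09, 0.12, 0, 0, -0.007], [1, -0.003, 0.15, 0.12, 0, 0, -0.007], [1, -0.004, 0.21, 0.12, 0, 0, -0.007], [1, -0.0057, 0.27, 0.12, 0, 0, -0.007], [1, -0.0057, 0.33, 0.12, 0, 0, -0.007], [1, -0.0057, 0.39, 0.12, 0, 0, -0.007]]
  ]
}}

```text
time: 48.18
position: [0.4408, 0.2572, 0.1745]
tcp_rot: [179.5, 0.0, 156.7]
force: [0.6, -0.7, -1.2]
gripper_width: 0.561
```

Emit:
{"fn": "send_rows", "kwargs": {
  "targets": [
    [[1, 0, 0.05, 0, 0, 0, 0], [1, 0, 0.083, 0, 0, 0, 0], [1, 0, 0.083, -0.02, 0, 0, 0], [1, 0, 0.083, -0.06, 0, 0, 0], [1, 0, 0.083, -0.095, 0, 0, 0], [1, 0, 0.083, -0.1, 0, 0, 0], [1, 0, 0.083, -0.1, 0, 0, 0], [1, 0, 0.083, -0.1, 0, 0, 0]]
  ]
}}

```text
time: 49.18
position: [0.4417, 0.3412, 0.0762]
tcp_rot: [179.3, 0.1, 156.7]
force: [-0.8, -0.1, -0.5]
gripper_width: 0.562
```

Emit:
{"fn": "send_rows", "kwargs": {
  "targets": [
    [[1, -0.0006, -0.0021, -0.004, -0.008, 0.003, 0], [1, -0.0006, -0.0021, -0.008, -0.008, 0.003, 0], [1, -0.0006, -0.0021, -0.008, -0.008, 0.003, 0]]
  ]
}}

```text
time: 49.55
position: [0.4409, 0.3388, 0.068]
tcp_rot: [179.8, 0.1, 156.7]
force: [-0.2, 0.5, -0.7]
gripper_width: 0.559
```

Emit:
{"fn": "send_rows", "kwargs": {
  "targets": [
    [[1, 0.0003, 0.0003, -0.005, 0, 0, 0], [1, 0.0003, 0.0003, -0.01, 0, 0, 0], [1, 0.0003, 0.0003, -0.015, 0, 0, 0], [1, 0.0003, 0.0003, -0.0195, 0, 0, 0], [1, 0.0003, 0.0003, -0.0195, 0, 0, 0]]
  ]
}}

```text
time: 50.18
position: [0.441, 0.3389, 0.0479]
tcp_rot: [179.9, 0.1, 156.7]
force: [-0.4, 0.5, -1.0]
gripper_width: 0.557
```

Emit:
{"fn": "send_rows", "kwargs": {
  "targets": [
    [[1, 0, 0, -0.001, 0, 0, 0], [1, 0, 0, -0.0018, 0, 0, 0], [1, 0, 0, -0.0018, 0, 0, 0]]
  ]
}}

```text
time: 50.55
position: [0.441, 0.3389, 0.0462]
tcp_rot: [179.9, 0.1, 156.7]
force: [0.3, -0.4, -1.3]
gripper_width: 0.559
```

Emit:
{"fn": "send_rows", "kwargs": {
  "targets": [
    [[1, 0, 0, -0.0008, 0, 0, 0], [1, 0, 0, -0.0008, 0, 0, 0]]
  ]
}}

```text
time: 50.8
position: [0.4411, 0.339, 0.0461]
tcp_rot: [179.8, 0.1, 156.8]
force: [-1.3, -0.6, 5.2]
gripper_width: 0.561
```

Seated. Release and back off.

Emit:
{"fn": "send_rows", "kwargs": {
  "targets": [
    [[-1, 0, 0, 0.0003, 0, 0, 0], [-1, 0, 0, 0.0003, 0, 0, 0], [-1, 0, 0, 0.0003, 0, 0, 0], [-1, 0, 0, 0.0003, 0, 0, 0], [-1, 0, 0, 0.02, 0, 0, 0], [-1, 0, 0, 0.06, 0, 0, 0], [-1, 0, 0, 0.11, 0, 0, 0], [-1, 0, 0, 0.14, 0, 0, 0], [-1, 0, -0.03, 0.14, 0, 0, 0], [-1, 0, -0.09, 0.14, 0, 0, 0]]
  ]
}}

```text
time: 52.05
position: [0.4414, 0.2495, 0.1863]
tcp_rot: [179.8, 0.1, 156.9]
force: [0.7, -0.7, -0.3]
gripper_width: 0.998
```

Emit:
{"fn": "send_rows", "kwargs": {
  "targets": [
    [[-1, 0, -0.06, 0, 0, 0, 0], [-1, 0, -0.12, 0, 0, 0, 0], [-1, 0, -0.18, 0, 0, 0, 0], [-1, 0, -0.24, 0, 0, 0, 0], [-1, 0, -0.3, 0, 0, 0, 0], [-1, 0, -0.3, 0, 0, 0, 0], [-1, 0, -0.3, 0, 0, 0, 0]]
  ]
}}

```text
time: 52.92
position: [0.4414, -0.0507, 0.1863]
tcp_rot: [179.8, 0.1, 156.8]
force: [-0.3, -0.1, -0.6]
gripper_width: 0.999
```

Run:
```python
from meas import *
s=r.read_state();print(s['time'],s['position'],s['force'])
c=cap('scene');im=c['pixels'];t=cap('top')['pixels']
a=cv2.resize(im[265:330,185:260],(450,390),interpolation=cv2.INTER_CUBIC)
b=cv2.resize(t[215:265,105:155],(340,340),interpolation=cv2.INTER_CUBIC)
o=np.zeros((390,790,3),np.uint8);o[:,:450]=a;o[:340,450:]=b;cv2.imwrite('pics/p5.png',o)
P=cloud(c); q=P.reshape(-1,3);d=np.linalg.norm(q[:,:2]-[.441,.339],axis=1);print('ring z',np.nanpercentile(q[(d<.024)&(d>.017),2],[10,50,90]))
uv,ax=ell(im,*S['scene']['red']);print('red',uv,plane(c,[uv],.066))
```

```text
52.925 [ 0.44135877 -0.05065906  0.18630022] [-0.30006761 -0.0608465  -0.57767722]
ring z [0.01398923 0.06106005 0.06511495]
red [274.89439774 221.94574102] [[0.43484232 0.00815846 0.066     ]]
```

View pics/p5.png

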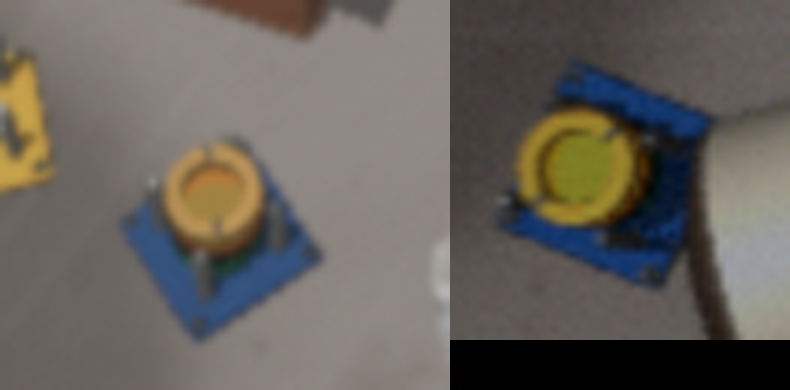

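The stack is complete and flat, with the ring top at about z = 0.064, the expected height. Handing in.

```bash
python3 -c "
from station import r
print(r.hand_in())"
```

```text
the job is handed in; nothing more can be done
None
```

The holder with the blue foot now holds the green blank, black spacer, amber blank and brass ring, in that order from the bottom up. I handed the job in at about 53 s, well under the 128 s limit.

- **Placing:** I lowered each part until it touched, with readings of about 3–7 N at contact. Contact came at the expected height for every layer, and pictures after each part showed it lying flat between the posts. The ring's top measured about 64 mm against the expected 64 mm. The gripper finished open, well away from the holder.
- **Intermediate set-down:** I centred amber and brass by setting them down briefly on the stone plate, where the green blank had been, and gripping them again.
- **Left alone:** I did not touch the red blank, the black-and-grey block, the yellow-footed holder or the purple look-alike.

**Checks that disagreed:**
- **First grip:** the jaws closed above the green blank without touching it. The fingertips sat about 35 mm higher than the reported tool position implied, so I set grip heights from the camera depth and by lowering slowly.
- **Camera offset:** the top camera read about 2 mm off the arm at the holder, so I aimed at the average of the two cameras.
- **Red blank:** my last measurement put it about 3 mm from its first position. I put that down to the arm's shadow, since nothing touched it, but I did not check further.

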